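# Book in a reel carton and tuck it under the hold-down arm of the pile

## Robot

A 6-joint arm with a two-finger parallel gripper is mounted at the origin on the work surface. World frame = base frame: x ahead of the robot, y to its left, z up, the work surface at z = 0. Lengths are in m, angles in rad, forces in N, time in s.
With the tool pointing down it reaches from about 0.225 to 0.875 m from the base axis. Payload 3.4 kg.
Tool frame: the origin (TCP) lies at the very end of the fingers, on their centre line; the grasp point (between the pads) lies 19 mm behind it; x points along the fingers, y is the direction in which the jaws open and shut, and the axes are right-handed (so a half turn about x gives the same grasp; the last joint's range is limited). The gripper opens to 85 mm and grips with 20 to 120 N. Pads are 22 mm wide; open, the fingers measure 114 mm over their backs; the gripper's body (76 mm by 85 mm) begins 54 mm behind the grasp point. The pads swing forward as they close: fully open they stand 13 mm farther back than shut.
Start: joints at [1.119, 0.276, 1.505, -0, 1.361, -0.121], TCP at [0.187, 0.544, 0.231] pointing down, gripper open.
Joint ranges: [-2.89, 2.89], [-0.75, 2.08], [0.22, 2.7], [-1.18, 4.32], [0.11, 2.71], [-2.7, 2.7]. Speed limits (rad/s): [2.57, 2.57, 3.14, 3.14, 3.14, 3.14].

## Interface

Orientations are given as a unit quaternion [w, x, y, z].
In Python, from rig import manip gives the robot as it stands. The module is installed in compiled form; this text tells all that it offers.
- The arm moves only by the tool play_rows, never from a script. Its argument "plan" is a list that holds one entry, the list of rows, each a list of 5 numbers: the closure, from 0 (fully open) to 1 (shut), then the shift along the tool's x, y, z in m, then the turn about the tool's x in degrees. A call has 1 to 12 rows; each row is the pose to reach, as a shift and turn from the pose measured when the call began, along the tool's axes at that moment; what a row does not reach only later rows make up. A row lasts 1/10 s, in which the tool goes at most 50 mm and 8.59 degrees, less where a joint would pass 70% of its speed; a pose out of reach is approached as far as the arm can. A call with a gripper value outside its range is refused whole. The fingers move at their own pace and stop on an object; "grip_force" is the grip in N (left out, the last holds). Time passes only in rows, so rows that repeat a pose let the fingers close. It gives the time, the measured TCP pose, the force and the opening at its end, in the units of the state.
- manip.get_state(): the state, without advancing time (a new reading comes with each control period).
- manip.get_image(name): name is "scene" or "top" or "wrist"; returns (picture, depth): 480x640x3 uint8, red, green, blue; 480x640 float32, m along the optical axis (not along the pixel's ray), 0 where there is no reading.
- manip.camera_params(name): a dict with "intrinsics" (3x3 intrinsics, pixels), "R" (3x3) and "t" (3): a world point X has camera coordinates R X + t; the wrist camera has in their place "mount" (4x4, takes a point from camera to tool coordinates, whose origin is the TCP and whose axes are the tool frame's). Camera axes: x right, y down, z forward; pixel columns grow to the right and rows downward; lengths in m; the calibration is good to about 2 mm. A picture is of the moment at which its call begins: read the wrist's pose just before it. camera_params takes no time and is no camera call.
- manip.sign_off(): hands the job in, once; it reports no verdict.
The state is a dict: "clock": time; "qpos": joint angles; "qd": joint speeds; "effort": joint torques, N m; "position": TCP position; "ee_rot": TCP orientation; "contact_force": force on the tool from outside, world axes, zero at the start; "moment": the same for the moment, N m; "width": finger opening in m.
Only numpy, scipy, OpenCV 4.12 (cv2) and the standard library are available. Lean on these libraries where they do the work, as an engineer would, in place of code of your own. Each camera call takes 0.05 s, during which the arm holds its last target.

## Task

Book in the loose carton: take the label reader from its charging pad, hold it still, pointing straight down, about 50 mm above the carton's barcode label for two seconds, and stand it upright back in the middle of its pad. Then swing the weighted hold-down arm right back so that it stays up by itself, slide (do not lift) the carton off the deck squarely onto the pile until it meets the end stop, and lower the arm gently, without letting it drop, until its roller rests on that carton. Leave the pile and the other things on the desk where they are.

Things in the scene. Friction and masses are not known exactly. Their poses are not given: they have to be found in the camera images.
- stand: fixed metal stacking stand, about 380 mm long: a deck, then a well holding the pile. Origin on the desk under the middle of the well; x points away from the robot, y along its length towards the deck, z up. A rear fence (inner face x = 85 mm, 58 mm high) runs along the well, flaring outwards at the deck; the well is open towards the robot and the deck
- deck (a point): middle of the deck's flat top; the deck is solid, 45 mm high, x -90..90 mm, y 78..290 mm of the stand
- end_stop (a point): middle of the end stop's inner face, at y = -80 mm of the stand; the stop is 150 mm wide and 64 mm high
- hinge (a point): hinge axis of the hold-down arm, at (105, 0, 75) mm of the stand; the axis is parallel to the stand's y; it is carried by two posts 85 mm high
- holddown (a joint): angle of the hold-down arm, rad: 0 with its roller on the pile of two, grows as it swings up and away from the robot, about 0.18 with the roller on a third carton, stop at 2.05. Steel arm, 0.3 kg, nearly free hinge: it falls shut below about 1.7 and stays back by its own weight above about 1.8
- bar (a point): centre of the arm's crossbar handle: round bar 10 mm thick, 140 mm long, parallel to the hinge, at (-140, 0, 10) mm from it in stand axes at joint 0; it turns with the arm. The arm is 22 mm wide at the bar's middle; both ends of the bar are free to be pinched, 37 mm clear under them at joint 0
- roller (a point): centre of the arm's rubber roller, 24 mm thick, 50 mm wide, at (-110, 0, -20) mm from the hinge at joint 0
- carton_c (a point): centre of the loose flat carton that lies on the deck: 120 mm (x) x 150 mm (y, lying roughly along the stand's length) x 20 mm (z), 0.15 kg, plain cardboard, the only one with a barcode label. At home its centre is at about (0, -5, 53) mm of the stand
- label (a point): middle of the white barcode label (50 x 36 mm) on top of the loose carton, at (-22, 40, 10) mm from its centre in carton axes; z up
- pile_top_c (a point): centre of the top one of the two flat cartons piled in the well (same size as the loose one, no label); the pile's top is 43 mm above the desk, 2 mm below the deck
- reader_grip (a point): label reader: a grey handle, round, 34 mm thick, rising from a hood 68 mm across; 134 mm high, 0.2 kg. It stands hood down on its pad. This point is on its axis, 95 mm above its underside: grip it here from any side. z up the handle
- reader_window (a point): middle of the reader's underside, where it looks out downwards (z up the handle)
- pad: fixed round charging pad of the reader, 100 mm across, 6 mm high, origin at the middle of its underside; left or right on the table
- dispenser: desk tape dispenser, black, 140 x 50 x 88 mm; it stands on the other side of the table from the reader
- reels: stack of three dark blue component reels, 110 mm across, 48 mm high
- penpot: dark round pen pot, 76 mm across, 95 mm high, pens up to 150 mm
- stapler: stapler, 140 x 36 x 48 mm
- carton: the same loose carton; origin at the middle of its underside, axes as carton_c
- reader: the same reader; origin at the middle of its underside, z up the handle
Things that resemble listed ones, but are neither listed nor needed, are in the scene too. Leave any green or red look-alike of the carton alone.

How it is judged:
On the way, in this order (a step that is already met when the one before it is completed fails the run):
1. the reader, upright, is held still 20 to 100 mm above the label, its axis within 18 mm of the label's middle (z of label in the frame of reader_window between -0.1 and -0.02 m and x of label in the frame of reader_window between -0.018 and 0.018 m and y of label in the frame of reader_window between -0.018 and 0.018 m and angle between reader_window's own z axis and vertical below 0.2 rad and linear speed of reader below 0.03 m/s), for 1 s.
2. the reader stands upright on its pad again, let go (horizontal distance between reader_window and pad below 0.03 m and z of reader_window in the frame of pad below 0.011 m and angle between reader_window's own z axis and vertical below 0.1 rad and contact force between the fingers and reader below 0.1 N), for 0.2 s.
3. the hold-down arm stands back by itself (value of joint holddown above 1.8 rad and contact force between the fingers and holddown below 0.1 N), for 0.3 s.
4. the carton lies squarely on the pile against the end stop (within 11 mm), with the arm still back (x of carton_c in the frame of stand between -0.03 and 0.03 m and y of carton_c in the frame of stand between -0.02 and 0.006 m and z of carton_c in the frame of stand between 0.046 and 0.06 m and angle between the y axis of carton_c and the y axis of stand, either way round below 0.15 rad and value of joint holddown above 1.6 rad), for 0.2 s.
At the end, for the whole second after the job is handed in: Labelled carton at rest on the pile, within 11 mm of the end stop, 30 mm of the middle line and 0.15 rad of square; the arm's roller rests on it (joint 0.12 to 0.25); the pile still in its well (within 25 mm); the reader upright within 30 mm of the middle of its pad (x of carton_c in the frame of stand between -0.03 and 0.03 m and y of carton_c in the frame of stand between -0.02 and 0.006 m and z of carton_c in the frame of stand between 0.046 and 0.06 m and angle between the y axis of carton_c and the y axis of stand, either way round below 0.15 rad and horizontal distance between reader_window and pad below 0.03 m and z of reader_window in the frame of pad below 0.011 m and angle between reader_window's own z axis and vertical below 0.1 rad and x of pile_top_c in the frame of stand between -0.025 and 0.025 m and y of pile_top_c in the frame of stand between -0.02 and 0.012 m and z of pile_top_c in the frame of stand below 0.04 m and value of joint holddown between 0.12 and 0.25 rad and contact force between holddown and carton above 0.5 N and linear speed of each of carton, reader below 0.02 m/s); the robot touches nothing.
It fails at once if the arm drops (closes faster than 3.5 rad/s) (velocity of joint holddown below -3.5 rad/s).
It fails at once if the carton is lifted (centre more than 85 mm over the desk) or pushed off the stand (height (world z) of carton_c above 0.085 m or height (world z) of carton_c below 0.04 m).
It fails at once if another thing on the desk is moved by more than 30 mm (distance of any of dispenser, reels, penpot, stapler from where it was at the start of the episode above 0.03 m).
It also fails if it takes over 72 s, if anything falls off the work surface, if the arm or the gripper's body presses on something with over 40 N, if the wrist force passes 120 N, or if a joint passes its speed limit or range.

## Working session

There is one attempt and no reset: what is moved stays moved. The work goes in short steps, Python scripts to look and compute and a tool call to move; the robot and the scene stay as the last step left them, time stands still between calls to the robot, and variables do not carry over. Pictures are saved under pics/ and viewed, and the job is handed in when it is done.

Besides the shell and the picture viewer there is one more tool, called by a JSON object that holds its "fn" and its "kwargs", one argument or row to a line. play_rows: Moves the arm, as the interface text tells. Its arguments: {"type":"object","properties":{"plan":{"type":"array","items":{"type":"array","items":{"type":"array","items":{"type":"number"}}}},"grip_force":{"type":"number"}},"required":["plan"]}

```bash
mkdir -p pics; ls; cat > h.py <<'E'
import numpy as np, cv2
from rig import manip
def snap(n,f):
    s=manip.get_state(); im,d=manip.get_image(n)
    cv2.imwrite(f'pics/{f}.png',im[:,:,::-1]); np.savez(f'pics/{f}.npz',d=d,im=im,p=s['position'],q=s['ee_rot'])
    return s,im,d
def Rq(q):
    w,x,y,z=q
    from scipy.spatial.transform import Rotation as R
    return R.from_quat([x,y,z,w]).as_matrix()
def pt(n,f,u,v,z=None,r=1):
    """world point from pixel; z: intersect with plane"""
    a=np.load(f'pics/{f}.npz'); c=manip.camera_params(n); K=np.array(c['intrinsics'])
    if n=='wrist':
        M=np.array(c['mount']); T=np.eye(4);T[:3,:3]=Rq(a['q']);T[:3,3]=a['p'];W=T@M
    else:
        E=np.eye(4);E[:3,:3]=c['R'];E[:3,3]=c['t'];W=np.linalg.inv(E)
    ray=np.linalg.inv(K)@[u,v,1]
    if z is None:
        dd=a['d'][int(v)-r:int(v)+r+1,int(u)-r:int(u)+r+1]; dd=dd[dd>0]; p=ray*np.median(dd) if dd.size else ray*0
        return W[:3,:3]@p+W[:3,3]
    o=W[:3,3];dr=W[:3,:3]@ray
    return o+dr*(z-o[2])/dr[2]
E
python3 - <<'E'
from h import *
print(manip.get_state())
for n in('scene','top'):
    snap(n,n+'0')
for n in('scene','top','wrist'): print(n,manip.camera_params(n))
E
```

```text
pics
{'clock': 0.0, 'qpos': array([ 1.11898919e+00,  2.76594936e-01,  1.50614531e+00,  2.81903327e-05,
        1.36069248e+00, -1.20992428e-01]), 'qd': array([ 7.85569201e-04,  2.25420293e-04, -9.84163686e-05, -1.18518189e-03,
       -2.01185611e-04, -8.54799539e-04]), 'effort': array([-1.06584008e-03, -4.16776764e+01, -2.45800102e+01, -6.18447648e-04,
        1.09559525e-02,  1.01079780e-05]), 'position': array([0.18652574, 0.5433441 , 0.23043489]), 'ee_rot': array([ 0.69726197,  0.11580876,  0.69764823, -0.11705138]), 'contact_force': array([ 0.97102352, -0.06487654,  0.3560184 ]), 'moment': array([-0.04663817,  0.02752572, -0.00114585]), 'width': 0.08555490917935242}
scene {'intrinsics': array([[445.84097971,   0.        , 325.82813377],
       [  0.        , 445.84097971, 238.49351961],
       [  0.        ,   0.        ,   1.        ]]), 'R': array([[-0.83013329,  0.55727169,  0.01808287],
       [ 0.4189451 ,  0.64482095, -0.63928941],
       [-0.3679181 , -0.52311969, -0.76875358]]), 't': array([ 0.41588109, -0.18720475,  1.36776031])}
top {'intrinsics': array([[444.34416422, 
[... 160 characters left out ...]
0.99963486,  0.00245224],
       [-0.98248635,  0.02599553, -0.18451236],
       [ 0.18438124, -0.00737448, -0.98282713]]), 't': array([0.06597149, 0.50901149, 1.01438058])}
wrist {'intrinsics': array([[398.91585353,   0.        , 317.81706311],
       [  0.        , 398.91585353, 242.91115872],
       [  0.        ,   0.        ,   1.        ]]), 'mount': array([[-2.96594832e-04, -3.18333682e-01,  9.47978681e-01,
        -1.41907185e-01],
       [ 9.99999814e-01, -6.00101728e-04,  1.11355018e-04,
        -4.21940059e-04],
       [ 5.33435591e-04,  9.47978537e-01,  3.18333801e-01,
        -8.29377761e-02],
       [ 0.00000000e+00,  0.00000000e+00,  0.00000000e+00,
         1.00000000e+00]])}
```

View pics/scene0.png

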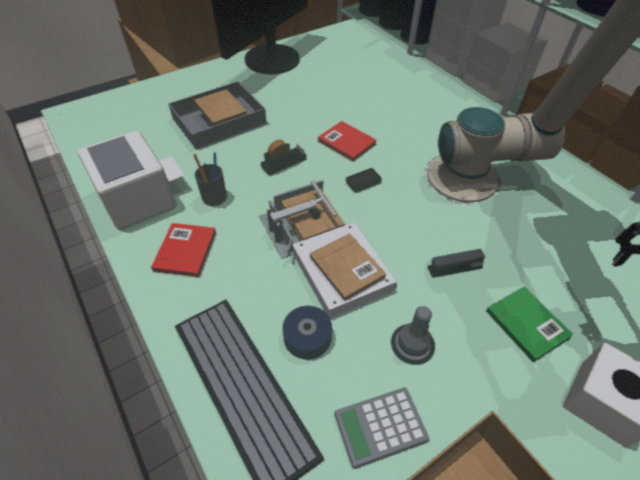

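View pics/top0.png

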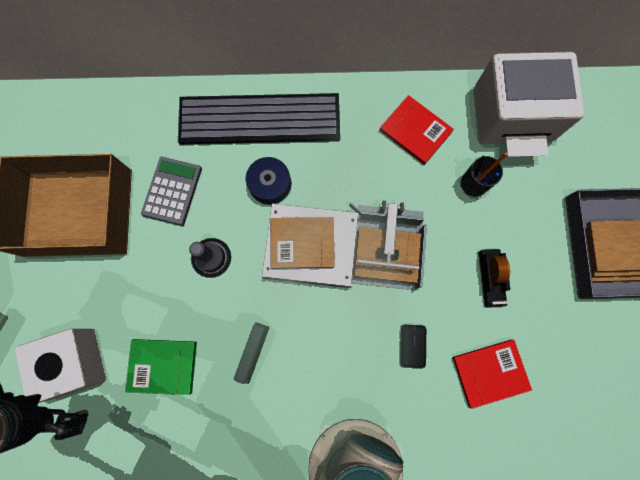

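```bash
python3 - <<'E'
from h import *
im=cv2.imread('pics/top0.png')
cv2.imwrite('pics/c1.png',cv2.resize(im[190:300,180:440],None,fx=3,fy=3,interpolation=cv2.INTER_CUBIC))
im=cv2.imread('pics/scene0.png')
cv2.imwrite('pics/c2.png',cv2.resize(im[170:370,240:450],None,fx=3,fy=3,interpolation=cv2.INTER_CUBIC))
E
```

```text
(no output)
```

View pics/c1.png

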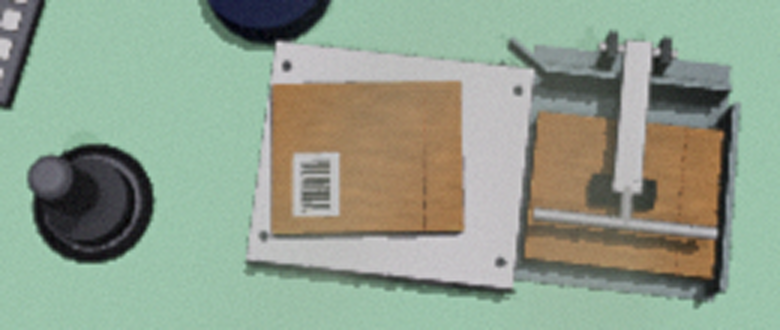

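View pics/c2.png

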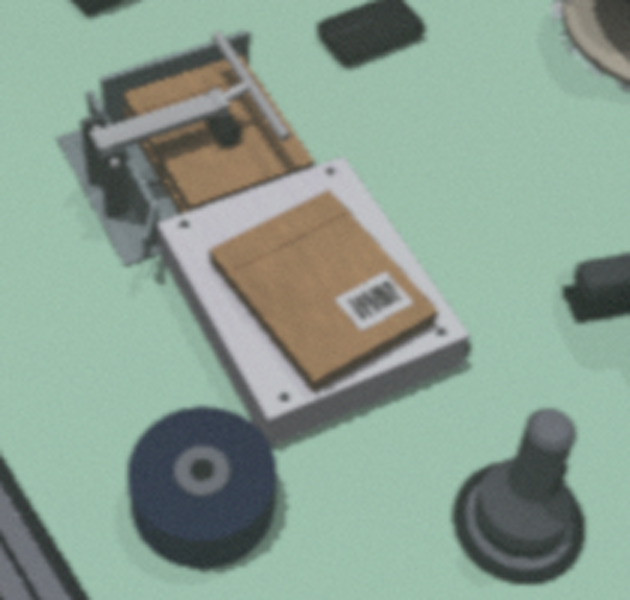

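```bash
python3 - <<'E'
from h import *
np.set_printoptions(precision=4,suppress=True)
def P(cx,cy,z): return pt('top','top0',180+cx/3,190+cy/3,z)
for nm,z,L in [('deck',.045,[(276,42),(533,70),(513,290),(248,263)]),('carton',.065,[(272,83),(461,82),(463,232),(272,235)]),('label',.065,[(316,184)]),('pile',.043,[(540,112),(724,130),(713,278),(525,262)]),('bar',.085,[(535,213),(717,234)]),('pad',.006,[(33,203),(153,203),(96,145),(96,262)]),('rtop',.134,[(50,175)])]:
    A=np.array([P(*l,z) for l in L]); D=np.array([pt('top','top0',180+l[0]/3,190+l[1]/3) for l in L])
    print(nm,A[:,:2].round(4).tolist(),'mean',A.mean(0),'depthz',D[:,2])
    if len(L)==4:
        e=A[0]-A[1]; print('ang of y axis',np.degrees(np.arctan2(e[1],e[0]))-90,[np.linalg.norm(A[i]-A[i-1]).round(3) for i in range(4)])
# pad from scene
for cx,cy in [(520,515),(551,430)]:
    print(pt('scene','scene0',240+cx/3,170+cy/3,.134 if cy==430 else .006), pt('scene','scene0',240+cx/3,170+cy/3))
E
```

```text
deck [[0.6145, 0.1827], [0.5856, -0.025], [0.4082, -0.0022], [0.435, 0.2054]] mean [0.5108 0.0902 0.045 ] depthz [0.0043 0.0411 0.0009 0.0309]
ang of y axis -7.922746510035452 [np.float64(0.181), np.float64(0.21), np.float64(0.179), np.float64(0.209)]
carton [[0.5752, 0.1836], [0.5721, 0.034], [0.4524, 0.0361], [0.454, 0.1841]] mean [0.5135 0.1095 0.065 ] depthz [0.0415 0.0462 0.0451 0.0448]
ang of y axis -1.1946958734343696 [np.float64(0.121), np.float64(0.15), np.float64(0.12), np.float64(0.148)]
label [[0.4932, 0.1496]] mean [0.4932 0.1496 0.065 ] depthz [0.0638]
pile [[0.5511, -0.0294], [0.5324, -0.1767], [0.4137, -0.1601], [0.4302, -0.0126]] mean [ 0.4818 -0.0947  0.043 ] depthz [0.0395 0.0365 0.0406 0.0044]
ang of y axis -7.242273809638064 [np.float64(0.122), np.float64(0.148), np.float64(0.12), np.float64(0.148)]
bar [[0.4629, -0.0188], [0.4431, -0.1565]] mean [ 0.453  -0.0876  0.085 ] depthz [0.0831 0.0543]
pad [[0.4938, 0.3876], [0.4912, 0.289], [0.5411, 0.3368], [0.4436, 0.3348]] mean [0.4924 0.337  0.006 ] depthz [ 0.0024 -0.0027  0.0006  0.0023]
ang of y axis -1.5199643768160627 [np.float64(0.073), np.float64(0.099), np.float64(0.069), np.float64(0.098)]
rtop [[0.493, 0.3372]] mean [0.493  0.3372 0.134 ] depthz [0.1365]
[0.4906 0.3384 0.006 ] [0.5125 0.3518 0.0522]
[0.4921 0.3393 0.134 ] [0.4958 0.3416 0.1407]
```

```bash
cat >> h.py <<'E'
np.set_printoptions(precision=4,suppress=True)
SO=np.array([.4855,-.0925]); SA=np.radians(-7.8)
SX=np.array([np.cos(SA),np.sin(SA)]);SY=np.array([-np.sin(SA),np.cos(SA)])
def stand(x,y): return SO+x*SX+y*SY
def instand(p): d=np.array(p[:2])-SO; return d@SX,d@SY
def go(*targets,yaw=None):
    s=manip.get_state(); R=Rq(s['ee_rot']); p=np.array(s['position'])
    print('t',s['clock'],'p',p,'w',round(s['width'],4),'F',s['contact_force'],'q6',s['qpos'][5]); print('R',R.tolist() if 0 else R.round(3).tolist())
    ty=R[:2,1]
    for sg in(1,-1):
        a=np.degrees(np.arctan2(*(sg*SX)[::-1])-np.arctan2(ty[1],ty[0])); a=(a+180)%360-180
        # turn about tool x (down): positive = clockwise seen from above -> world angle = -turn
        print('turn to jaw||standX:',-a*np.sign(-R[2,0]))
    for t in targets: print(t,'->',(R.T@(np.array(t)-p)).round(4))
E
python3 - <<'E'
from h import *
go([.4925,.3375,.24],[.4925,.3375,.082])
print(stand(0,.184),stand(-.035,0))
E
```

```text
t 0.1 p [0.1866 0.5434 0.2305] w 0.0856 F [0.3591 0.0088 0.4589] q6 -0.12102523376041636
R [[-0.001, 0.325, 0.946], [-0.001, 0.946, -0.325], [-1.0, -0.002, -0.0]]
turn to jaw||standX: 78.84870845490671
turn to jaw||standX: -101.15129154509327
[0.4925, 0.3375, 0.24] -> [-0.0094 -0.0954  0.3562]
[0.4925, 0.3375, 0.082] -> [ 0.1486 -0.0951  0.3563]
[0.5105 0.0898] [ 0.4508 -0.0877]
```

{"fn": "play_rows", "kwargs": {
  "plan": [
    [[0, -0.001, -0.01, 0.036, 7.9], [0, -0.002, -0.019, 0.072, 15.8], [0, -0.003, -0.029, 0.108, 23.7], [0, -0.004, -0.038, 0.144, 31.6], [0, -0.005, -0.048, 0.18, 39.5], [0, -0.006, -0.058, 0.216, 47.3], [0, -0.007, -0.067, 0.252, 55.2], [0, -0.008, -0.076, 0.288, 63.1], [0, -0.009, -0.086, 0.322, 71.0], [0, -0.009, -0.095, 0.356, 78.8], [0, -0.009, -0.095, 0.356, 78.8]]
  ],
  "grip_force": 40
}}

```text
clock: 1.2
position: [0.496, 0.3352, 0.2387]
ee_rot: [-0.465, -0.533, -0.462, 0.535]
contact_force: [-1.2, 0.1, 0.2]
width: 0.0855
```

```bash
python3 - <<'E'
from h import *
snap('wrist','w1')
go([.4925,.3375,.082])
for d in (.134,.006):
  pass
E
```

```text
t 1.25 p [0.4937 0.3366 0.2388] w 0.0854 F [-0.9052 -0.0557 -0.111 ] q6 0.6206339282239207
R [[-0.002, 0.991, -0.137], [-0.002, -0.137, -0.991], [-1.0, -0.001, 0.002]]
turn to jaw||standX: -0.09801108237223843
turn to jaw||standX: 179.90198891762776
[0.4925, 0.3375, 0.082] -> [ 0.1568 -0.0011 -0.0011]
```

View pics/w1.png

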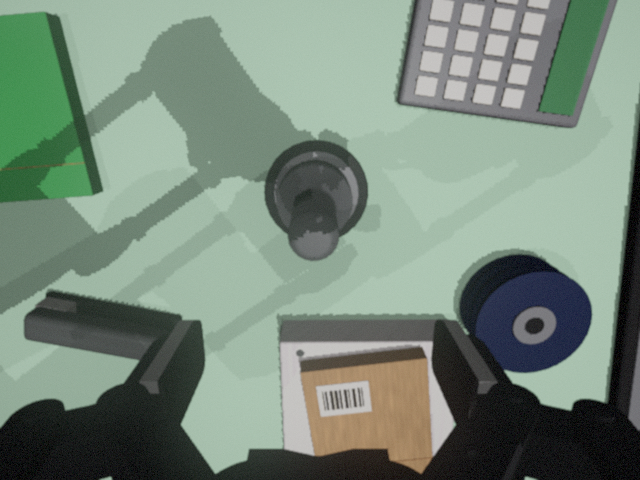

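```bash
python3 - <<'E'
from h import *
print(pt('wrist','w1',314,243,.140),pt('wrist','w1',316,190,.006),pt('wrist','w1',344,400,.065))
E
```

```text
[0.4927 0.3363 0.14  ] [0.4945 0.3437 0.006 ] [0.4939 0.149  0.065 ]
```

{"fn": "play_rows", "kwargs": {
  "plan": [
    [[0, 0.04, -0.001, -0.001, 0], [0, 0.08, -0.001, -0.001, 0], [0, 0.12, -0.001, -0.001, 0], [0, 0.157, -0.001, -0.001, 0], [0, 0.157, -0.001, -0.001, 0], [1, 0.157, -0.001, -0.001, 0], [1, 0.157, -0.001, -0.001, 0], [1, 0.157, -0.001, -0.001, 0], [1, 0.157, -0.001, -0.001, 0], [1, 0.157, -0.001, -0.001, 0], [1, 0.157, -0.001, -0.001, 0]]
  ],
  "grip_force": 40
}}

```text
clock: 2.35
position: [0.4936, 0.3381, 0.084]
ee_rot: [0.465, 0.534, 0.464, -0.533]
contact_force: [-1.4, -0.0, 7.0]
width: 0.0327
```

```bash
python3 - <<'E'
from h import *
go()
s,im,d=snap('scene','s1'); cv2.imwrite('pics/s1c.png',cv2.resize(im[250:420,320:520,::-1],None,fx=3,fy=3))
E
```

```text
t 2.35 p [0.4936 0.3381 0.084 ] w 0.0327 F [-1.3978 -0.0494  6.9767] q6 0.6231117408267349
R [[0.001, 0.99, -0.138], [-0.0, -0.138, -0.99], [-1.0, 0.001, -0.0]]
turn to jaw||standX: -0.10726414391967865
turn to jaw||standX: 179.89273585608032
```

View pics/s1c.png

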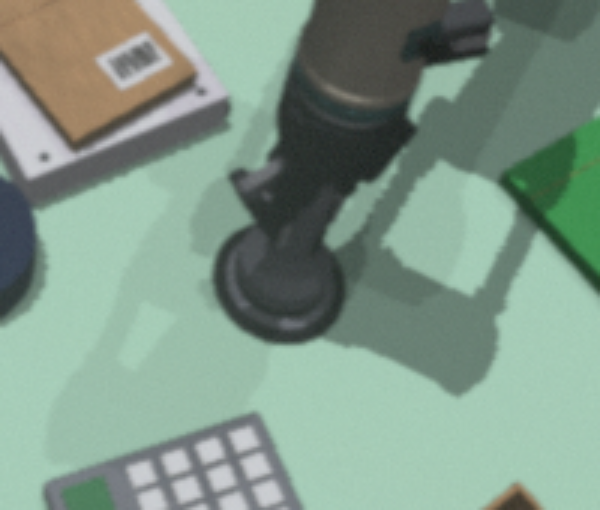

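{"fn": "play_rows", "kwargs": {
  "plan": [
    [[1, -0.015, 0, 0, 0], [1, -0.045, 0, 0, 0], [1, -0.08, 0.0, 0.0, 0], [1, -0.11, 0.003, 0.02, 0], [1, -0.11, 0.007, 0.05, 0], [1, -0.11, 0.012, 0.08, 0], [1, -0.11, 0.016, 0.11, 0], [1, -0.11, 0.02, 0.14, 0], [1, -0.11, 0.024, 0.165, 0], [1, -0.11, 0.026, 0.18, 0], [1, -0.11, 0.0265, 0.186, 0], [1, -0.11, 0.0265, 0.186, 0]]
  ]
}}

```text
clock: 3.6
position: [0.4941, 0.1501, 0.1941]
ee_rot: [0.464, 0.534, 0.464, -0.533]
contact_force: [-0.2, -0.2, -1.9]
width: 0.0332
```

```bash
python3 - <<'E'
from h import *
go([.494,.150,.194])
for n in('scene','wrist'): snap(n,n+'2')
im=cv2.imread('pics/scene2.png')
cv2.imwrite('pics/c.png',np.hstack([cv2.resize(im[170:350,280:460],(480,480),interpolation=2)]))
E
```

```text
t 3.6 p [0.4941 0.1501 0.1941] w 0.0332 F [-0.2093 -0.1576 -1.8757] q6 0.2988943511649347
R [[0.001, 0.99, -0.139], [0.001, -0.139, -0.99], [-1.0, 0.001, -0.001]]
turn to jaw||standX: -0.1754543336238612
turn to jaw||standX: 179.82454566637614
[0.494, 0.15, 0.194] -> [ 0.0001 -0.0001  0.0001]
```

View pics/c.png

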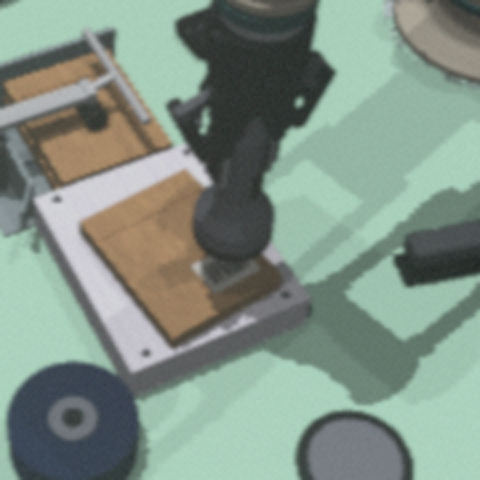

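View pics/wrist2.png

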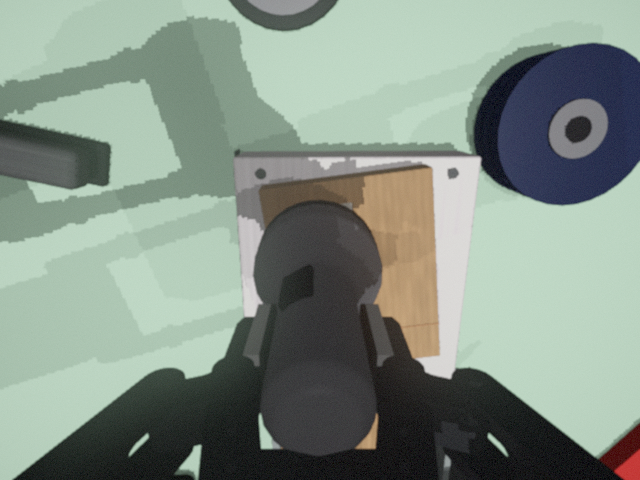

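```bash
python3 - <<'E'
from h import *
c=manip.camera_params('wrist');K=c['intrinsics'];M=np.linalg.inv(c['mount'])
im=cv2.imread('pics/wrist2.png')
for x,r,col in((.078,.034,(0,0,255)),(-.056,.017,(0,255,0))):
    t=np.linspace(0,6.283,60); P=np.c_[np.full(60,x),r*np.cos(t),r*np.sin(t),np.ones(60)]
    q=(K@(M@P.T)[:3]).T; q=(q[:,:2]/q[:,2:]).astype(int); cv2.polylines(im,[q],True,col,1)
cv2.imwrite('pics/w2o.png',im)
print(pt('scene','scene2',412.7,344.4,.006))
im=cv2.imread('pics/scene2.png'); cv2.imwrite('pics/c3.png',cv2.resize(im[300:380,370:460],None,fx=6,fy=6))
E
```

```text
[0.4962 0.3428 0.006 ]
```

View pics/w2o.png

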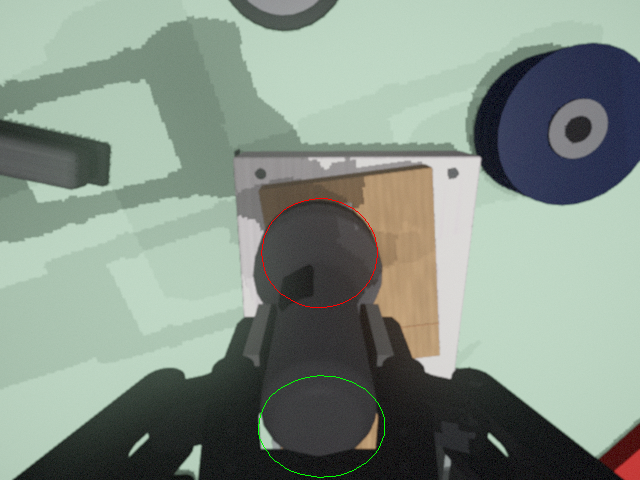

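View pics/c3.png

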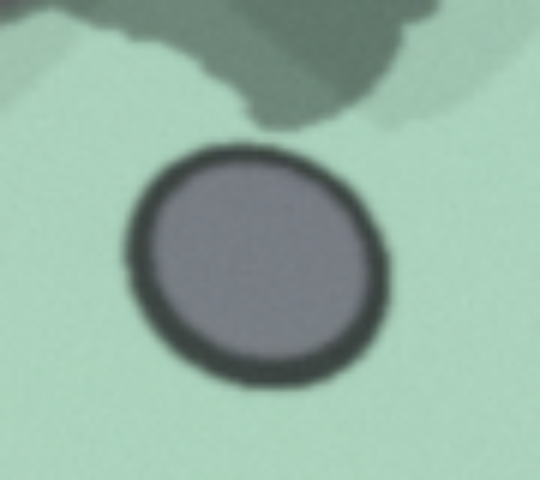

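{"fn": "play_rows", "kwargs": {
  "plan": [
    [[1, 0, 0, 0, 0], [1, 0, 0, 0, 0], [1, 0, 0, 0, 0], [1, 0, 0, 0, 0], [1, 0, 0, 0, 0], [1, 0, 0, 0, 0], [1, 0, 0, 0, 0], [1, 0, 0, 0, 0], [1, 0, 0, 0, 0], [1, 0, 0, 0, 0], [1, 0, 0, 0, 0], [1, 0, 0, 0, 0]]
  ]
}}

```text
clock: 4.9
position: [0.4942, 0.151, 0.194]
ee_rot: [0.464, 0.534, 0.464, -0.533]
contact_force: [-0.6, 0.5, -1.8]
width: 0.0331
```

{"fn": "play_rows", "kwargs": {
  "plan": [
    [[1, 0, 0, 0, 0], [1, 0, 0, 0, 0], [1, 0, 0, 0, 0], [1, 0, 0, 0, 0], [1, 0, 0, 0, 0], [1, 0, 0, 0, 0], [1, 0, 0, 0, 0], [1, 0, 0, 0, 0], [1, 0, -0.002, -0.012, 0], [1, 0, -0.005, -0.035, 0], [1, 0, -0.01, -0.07, 0], [1, 0, -0.015, -0.105, 0]]
  ]
}}

```text
clock: 6.1
position: [0.4937, 0.2589, 0.1942]
ee_rot: [0.464, 0.534, 0.464, -0.533]
contact_force: [0.7, -0.3, -2.3]
width: 0.0335
```

```bash
python3 - <<'E'
from h import *
go([.494,.340,.194],[.494,.340,.084])
E
```

```text
t 6.1 p [0.4937 0.2589 0.1942] w 0.0335 F [ 0.7469 -0.3226 -2.3161] q6 0.4960780712763538
R [[0.002, 0.99, -0.138], [0.002, -0.138, -0.99], [-1.0, 0.002, -0.002]]
turn to jaw||standX: -0.15571318450810168
turn to jaw||standX: 179.8442868154919
[0.494, 0.34, 0.194] -> [ 0.0003 -0.0109 -0.0804]
[0.494, 0.34, 0.084] -> [ 0.1103 -0.0111 -0.0802]
```

{"fn": "play_rows", "kwargs": {
  "plan": [
    [[1, 0, -0.004, -0.03, 0], [1, 0, -0.008, -0.06, 0], [1, 0, -0.011, -0.08, 0], [1, 0.0, -0.011, -0.08, 0], [1, 0.025, -0.011, -0.08, 0], [1, 0.055, -0.011, -0.08, 0], [1, 0.085, -0.011, -0.08, 0], [1, 0.1, -0.011, -0.08, 0], [1, 0.105, -0.011, -0.08, 0], [1, 0.108, -0.011, -0.08, 0], [1, 0.109, -0.011, -0.08, 0], [1, 0.109, -0.011, -0.08, 0]]
  ]
}}

```text
clock: 7.3
position: [0.4947, 0.34, 0.0863]
ee_rot: [0.464, 0.535, 0.464, -0.532]
contact_force: [-0.5, 0.3, -1.4]
width: 0.0328
```

```bash
python3 - <<'E'
from h import *
go()
s,im,d=snap('scene','s3'); cv2.imwrite('pics/s3c.png',cv2.resize(im[270:390,350:500,::-1],None,fx=4,fy=4))
E
```

```text
t 7.3 p [0.4947 0.34   0.0863] w 0.0328 F [-0.547   0.3259 -1.4145] q6 0.6246656755612872
R [[0.003, 0.99, -0.139], [0.002, -0.139, -0.99], [-1.0, 0.003, -0.003]]
turn to jaw||standX: -0.16504966349734218
turn to jaw||standX: 179.8349503365027
```

View pics/s3c.png

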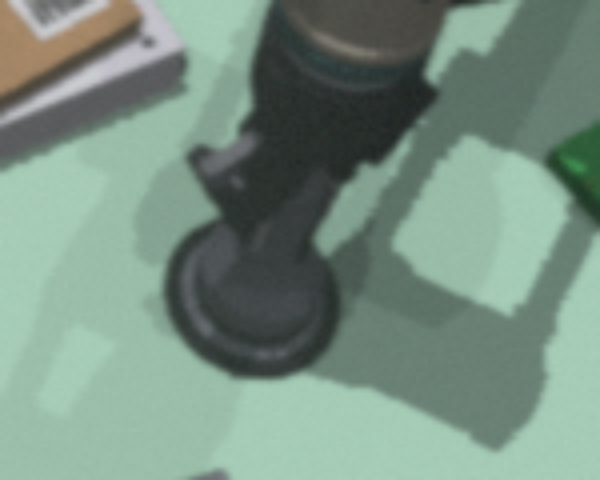

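{"fn": "play_rows", "kwargs": {
  "plan": [
    [[1, 0.001, 0, 0, 0], [1, 0.002, 0, 0, 0], [1, 0.003, 0, 0, 0], [1, 0.003, 0, 0, 0], [1, 0.003, 0, 0, 0]]
  ]
}}

```text
clock: 7.85
position: [0.495, 0.3404, 0.084]
ee_rot: [0.464, 0.535, 0.464, -0.532]
contact_force: [-0.1, 0.1, 2.3]
width: 0.0333
```

Contact made (force flipped from -1.4 to +2.3 N). Release and rise.

{"fn": "play_rows", "kwargs": {
  "plan": [
    [[0.6, 0, 0, 0, 0], [0.3, 0, 0, 0, 0], [0, 0, 0, 0, 0], [0, 0, 0, 0, 0], [0, 0, 0, 0, 0], [0, -0.04, 0, 0, 0], [0, -0.08, 0, 0, 0], [0, -0.12, 0, 0, 0], [0, -0.15, 0, 0, 0], [0, -0.15, 0, 0.02, 0]]
  ]
}}

```text
clock: 8.85
position: [0.4945, 0.3228, 0.239]
ee_rot: [0.465, 0.539, 0.464, -0.527]
contact_force: [0.9, -0.6, 0.5]
width: 0.085
```

```bash
python3 - <<'E'
from h import *
b=stand(-.035,.048)
go([b[0],b[1],.235],[b[0],b[1],.066])
s,im,d=snap('top','t4'); cv2.imwrite('pics/t4c.png',cv2.resize(im[190:300,180:440,::-1],None,fx=3,fy=3,interpolation=2))
E
```

```text
t 8.85 p [0.4945 0.3228 0.239 ] w 0.085 F [ 0.9127 -0.5924  0.523 ] q6 0.5958700957705708
R [[0.014, 0.991, -0.136], [0.009, -0.137, -0.991], [-1.0, 0.013, -0.011]]
turn to jaw||standX: -0.05307507383136567
turn to jaw||standX: 179.94692492616866
[np.float64(0.457338173060346), np.float64(-0.04019405862217005), 0.235] -> [0.0001 0.0127 0.3647]
[np.float64(0.457338173060346), np.float64(-0.04019405862217005), 0.066] -> [0.1691 0.0106 0.3665]
```

View pics/t4c.png

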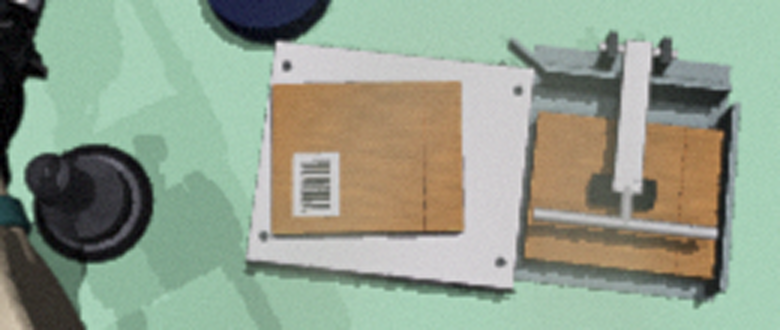

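{"fn": "play_rows", "kwargs": {
  "plan": [
    [[0, 0, 0.001, 0.03, 0], [0, 0, 0.002, 0.07, 0], [0, 0, 0.004, 0.115, 0], [0, 0, 0.006, 0.16, 0], [0, 0, 0.007, 0.205, 0], [0, 0, 0.009, 0.25, 0], [0, 0, 0.01, 0.295, 0], [0, 0, 0.012, 0.335, 0], [0, 0, 0.013, 0.365, 0], [0, 0, 0.013, 0.365, 0], [0, 0, 0.013, 0.365, 0]]
  ]
}}

```text
clock: 10.0
position: [0.4534, -0.046, 0.2342]
ee_rot: [0.464, 0.536, 0.463, -0.532]
contact_force: [-0.1, -0.1, 0.2]
width: 0.0856
```

```bash
python3 - <<'E'
from h import *
b=stand(-.035,.048)
snap('wrist','w5')
go([b[0],b[1],.066])
E
```

```text
t 10.05 p [ 0.4537 -0.0453  0.2344] w 0.0857 F [-0.3131  0.579  -1.1135] q6 -0.11782831751569744
R [[0.006, 0.99, -0.139], [0.003, -0.139, -0.99], [-1.0, 0.006, -0.004]]
turn to jaw||standX: -0.1928052078885969
turn to jaw||standX: 179.80719479211143
[np.float64(0.457338173060346), np.float64(-0.04019405862217005), 0.066] -> [ 0.1685  0.0019 -0.0049]
```

View pics/w5.png

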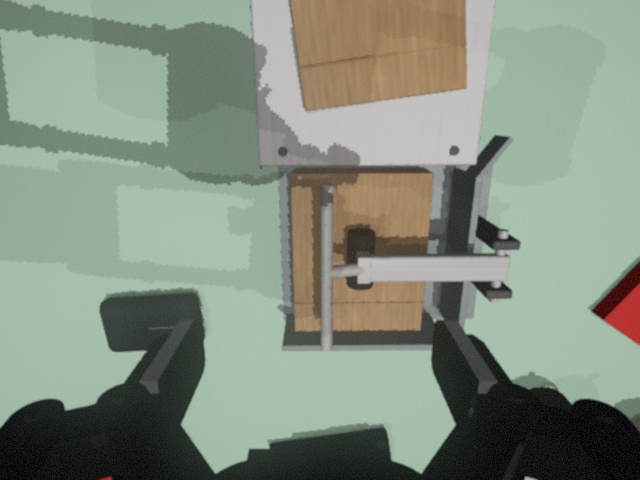

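```bash
python3 - <<'E'
from h import *
a=pt('wrist','w5',327,188,.085);b=pt('wrist','w5',326,347,.085); print(a,b,instand(a),instand(b),(a+b)/2)
for uv in((501,235),(498,293)): print(instand(pt('wrist','w5',*uv,.075)))
for uv in((262,165),(477,164)): print(instand(pt('wrist','w5',*uv,.045)))
E
```

```text
[ 0.4636 -0.02    0.085 ] [ 0.4447 -0.1537  0.085 ] (np.float64(-0.03151683292453222), np.float64(0.06885784984486294)) (np.float64(-0.03211631852934483), np.float64(-0.06612629908073046)) [ 0.4542 -0.0868  0.085 ]
(np.float64(0.1067911605235523), np.float64(0.02857582950853624))
(np.float64(0.11133297777098936), np.float64(-0.02200893364256129))
(np.float64(-0.08386051560037676), np.float64(0.08081586197671255))
(np.float64(0.09302021521748173), np.float64(0.08055141169642202))
```

```bash
sed -i 's/^SO=.*/SO=np.array([.4877,-.0913]); SA=np.radians(-7.9)/' h.py; cat >> h.py <<'E'
HX,HZ=.105,.075
def bar(q,y=.048):
    x=-.140;z=.010
    bx=HX+x*np.cos(q)+z*np.sin(q); bz=HZ+z*np.cos(q)-x*np.sin(q)
    p=stand(bx,y); return np.array([p[0],p[1],bz-.019])
E
python3 - <<'E'
from h import *
go(bar(0))
E
```

```text
t 10.05 p [ 0.4537 -0.0453  0.2344] w 0.0857 F [-0.3131  0.579  -1.1135] q6 -0.11782831751569744
R [[0.006, 0.99, -0.139], [0.003, -0.139, -0.99], [-1.0, 0.006, -0.004]]
turn to jaw||standX: -0.09280520788860258
turn to jaw||standX: 179.9071947921114
[ 0.4596 -0.0389  0.066 ] -> [ 0.1685  0.004  -0.0065]
```

{"fn": "play_rows", "kwargs": {
  "plan": [
    [[0, 0.02, 0.004, -0.0065, 0], [0, 0.06, 0.004, -0.0065, 0], [0, 0.1, 0.004, -0.0065, 0], [0, 0.135, 0.004, -0.0065, 0], [0, 0.16, 0.004, -0.0065, 0], [0, 0.1685, 0.004, -0.0065, 0], [0, 0.1685, 0.004, -0.0065, 0]]
  ]
}}

```text
clock: 10.75
position: [0.4588, -0.0377, 0.065]
ee_rot: [0.464, 0.535, 0.465, -0.531]
contact_force: [-0.1, 0.1, 0.9]
width: 0.0856
```

```bash
python3 - <<'E'
from h import *
go(bar(0))
for n in('scene','wrist'): snap(n,n+'6')
im=cv2.imread('pics/scene6.png');im=cv2.resize(im[150:290,240:400],(480,420),interpolation=2)
w=cv2.resize(cv2.imread('pics/wrist6.png'),(320,240)); o=np.zeros((420,800,3),np.uint8);o[:,:480]=im;o[:240,480:]=w
cv2.imwrite('pics/c6.png',o)
E
```

```text
t 10.75 p [ 0.4588 -0.0377  0.065 ] w 0.0856 F [-0.059   0.1487  0.9086] q6 -0.10316778364301511
R [[0.003, 0.991, -0.137], [0.004, -0.137, -0.99], [-1.0, 0.003, -0.004]]
turn to jaw||standX: -0.002112128009173375
turn to jaw||standX: 179.99788787199077
[ 0.4596 -0.0389  0.066 ] -> [-0.0011  0.001   0.0011]
```

View pics/c6.png

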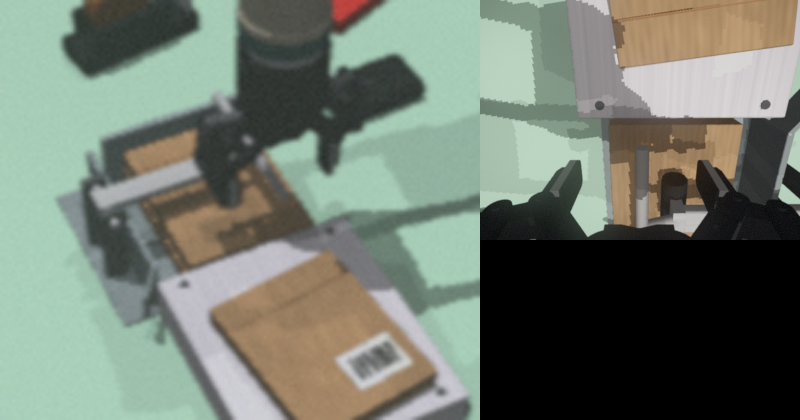

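{"fn": "play_rows", "kwargs": {
  "plan": [
    [[0.5, -0.001, 0.001, 0.001, 0], [1, -0.001, 0.001, 0.001, 0], [1, -0.001, 0.001, 0.001, 0], [1, -0.001, 0.001, 0.001, 0], [1, -0.001, 0.001, 0.001, 0], [1, -0.001, 0.001, 0.001, 0], [1, -0.001, 0.001, 0.001, 0], [1, -0.001, 0.001, 0.001, 0]]
  ],
  "grip_force": 30
}}

```text
clock: 11.65
position: [0.4618, -0.0398, 0.068]
ee_rot: [0.466, 0.536, 0.463, -0.53]
contact_force: [-0.1, -0.6, 2.5]
width: 0.0087
```

```bash
python3 - <<'E'
from h import *
go(bar(0),*[bar(q) for q in (.15,.3,.45,.6,.75,.9,1.05,1.2)])
for n in('wrist',): snap(n,n+'7')
E
```

```text
t 11.65 p [ 0.4618 -0.0398  0.068 ] w 0.0087 F [-0.1242 -0.5658  2.5498] q6 -0.10525330647999366
R [[0.009, 0.99, -0.138], [0.003, -0.138, -0.99], [-1.0, 0.008, -0.004]]
turn to jaw||standX: -0.03562391659377795
turn to jaw||standX: 179.96437608340625
[ 0.4596 -0.0389  0.066 ] -> [ 0.002  -0.0023 -0.0006]
[ 0.4627 -0.0394  0.0868] -> [-0.0188  0.001  -0.0007]
[ 0.4688 -0.0402  0.1069] -> [-0.0388  0.0073 -0.0007]
[ 0.4777 -0.0415  0.1259] -> [-0.0577  0.0165 -0.0008]
[ 0.4894 -0.0431  0.1433] -> [-0.075   0.0285 -0.0009]
[ 0.5036 -0.045   0.1587] -> [-0.0904  0.0429 -0.0009]
[ 0.5199 -0.0473  0.1719] -> [-0.1034  0.0594 -0.001 ]
[ 0.5379 -0.0498  0.1824] -> [-0.1137  0.0777 -0.0011]
[ 0.5573 -0.0525  0.1901] -> [-0.1213  0.0974 -0.0011]
```

View pics/wrist7.png

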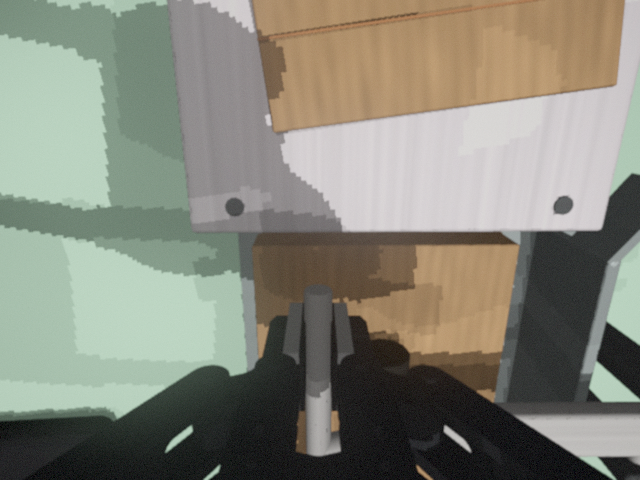

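{"fn": "play_rows", "kwargs": {
  "plan": [
    [[1, -0.01, 0.001, 0, 0], [1, -0.021, 0.003, 0, 0], [1, -0.031, 0.006, 0, 0], [1, -0.041, 0.0095, 0, 0], [1, -0.051, 0.014, -0.001, 0], [1, -0.06, 0.019, -0.001, 0], [1, -0.077, 0.031, -0.001, 0], [1, -0.0925, 0.045, -0.001, 0], [1, -0.1055, 0.062, -0.001, 0], [1, -0.1055, 0.062, -0.001, 0]]
  ]
}}

```text
clock: 12.7
position: [0.5216, -0.0479, 0.1773]
ee_rot: [0.465, 0.535, 0.464, -0.531]
contact_force: [-8.8, -1.4, 9.4]
width: 0.0086
```

```bash
sed -i 's/HX,HZ=.105,.075/HX,HZ=.107,.077/' h.py; python3 - <<'E'
from h import *
go(*[bar(q) for q in (.9,1.05,1.2,1.35,1.5,1.65,1.8,1.9,1.95,2.0)])
snap('wrist','wrist8'); snap('scene','scene8')
im=cv2.imread('pics/scene8.png');im=cv2.resize(im[130:270,240:400],(480,420),interpolation=2)
w=cv2.resize(cv2.imread('pics/wrist8.png'),(320,240)); o=np.zeros((420,800,3),np.uint8);o[:,:480]=im;o[:240,480:]=w
cv2.imwrite('pics/c8.png',o)
E
```

```text
t 12.7 p [ 0.5216 -0.0479  0.1773] w 0.0086 F [-8.8377 -1.3985  9.4499] q6 -0.08997451814560659
R [[0.006, 0.99, -0.138], [0.002, -0.138, -0.99], [-1.0, 0.005, -0.003]]
turn to jaw||standX: -0.01814324773428666
turn to jaw||standX: 179.98185675226568
[ 0.5218 -0.0476  0.1739] -> [ 0.0034  0.0002 -0.0003]
[ 0.5399 -0.0501  0.1844] -> [-0.0071  0.0184 -0.0004]
[ 0.5593 -0.0528  0.1921] -> [-0.0146  0.0381 -0.0004]
[ 0.5796 -0.0556  0.1968] -> [-0.0192  0.0586 -0.0004]
[ 0.6004 -0.0585  0.1984] -> [-0.0207  0.0796 -0.0004]
[ 0.6211 -0.0614  0.1968] -> [-0.019   0.1005 -0.0004]
[ 0.6414 -0.0642  0.1921] -> [-0.0142  0.121  -0.0004]
[ 0.6545 -0.066   0.1872] -> [-0.0093  0.1342 -0.0004]
[ 0.6608 -0.0669  0.1844] -> [-0.0063  0.1405 -0.0004]
[ 0.667  -0.0677  0.1811] -> [-0.0031  0.1468 -0.0004]
```

View pics/c8.png

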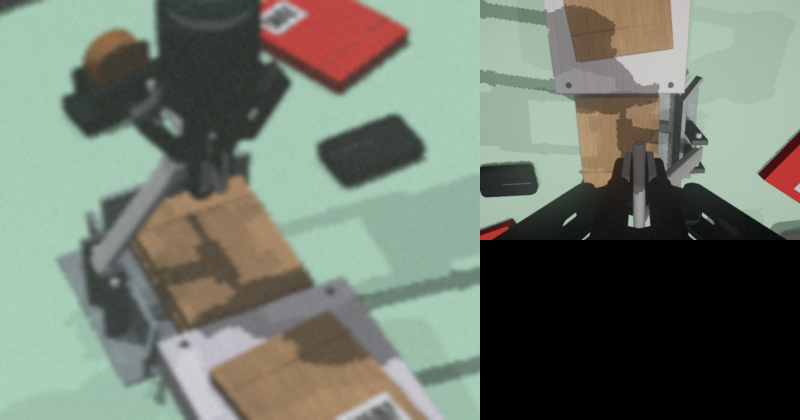

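{"fn": "play_rows", "kwargs": {
  "plan": [
    [[1, -0.006, 0.009, 0, 0], [1, -0.0105, 0.018, 0, 0], [1, -0.018, 0.038, 0, 0], [1, -0.0225, 0.0585, 0, 0], [1, -0.024, 0.0795, 0, 0], [1, -0.0225, 0.1005, 0, 0], [1, -0.0175, 0.121, 0, 0], [1, -0.0125, 0.134, 0, 0], [1, -0.0095, 0.1405, 0, 0], [1, -0.0095, 0.1405, 0, 0]]
  ]
}}

```text
clock: 13.8
position: [0.6619, -0.0669, 0.1869]
ee_rot: [0.466, 0.536, 0.463, -0.53]
contact_force: [1.2, 1.2, 5.6]
width: 0.0087
```

```bash
python3 - <<'E'
from h import *
go(*[bar(q) for q in (1.9,1.95,2.0)])
snap('wrist','wrist9'); snap('scene','scene9')
im=cv2.imread('pics/scene9.png');im=cv2.resize(im[130:270,220:380],(480,420),interpolation=2)
w=cv2.resize(cv2.imread('pics/wrist9.png'),(320,240)); o=np.zeros((420,800,3),np.uint8);o[:,:480]=im;o[:240,480:]=w
cv2.imwrite('pics/c9.png',o)
E
```

```text
t 13.8 p [ 0.6619 -0.0669  0.1869] w 0.0087 F [1.1563 1.1722 5.6241] q6 -0.07061312344921884
R [[0.009, 0.99, -0.138], [0.003, -0.138, -0.99], [-1.0, 0.008, -0.004]]
turn to jaw||standX: -0.008850194260105582
turn to jaw||standX: 179.9911498057399
[ 0.6545 -0.066   0.1872] -> [-0.0004 -0.0074  0.0001]
[ 0.6608 -0.0669  0.1844] -> [ 0.0026 -0.0011  0.0001]
[ 0.667  -0.0677  0.1811] -> [0.0058 0.0051 0.0001]
```

View pics/c9.png

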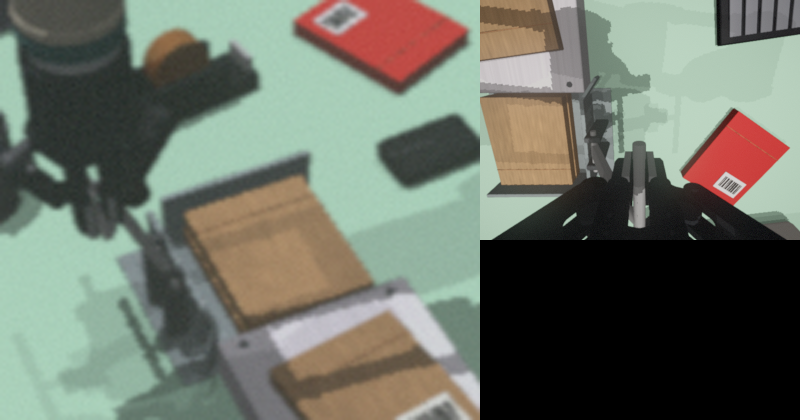

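{"fn": "play_rows", "kwargs": {
  "plan": [
    [[0.8, 0, 0, 0, 0], [0.6, 0, 0, 0, 0], [0.5, 0, 0, 0, 0], [0.4, 0, 0, 0, 0], [0.4, 0, 0, 0, 0], [0.4, -0.02, 0, 0, 0], [0.4, -0.05, 0, 0, 0], [0.4, -0.08, 0, 0, 0], [0.4, -0.08, 0, 0, 0]]
  ]
}}

```text
clock: 14.8
position: [0.6624, -0.0674, 0.2725]
ee_rot: [0.468, 0.538, 0.46, -0.529]
contact_force: [0.2, 0.5, 0.8]
width: 0.0513
```

```bash
python3 - <<'E'
from h import *
p=stand(0,.30)
go([*p,.267],[*p,.05])
snap('wrist','wrist10');snap('scene','scene10'); snap('top','top10')
im=cv2.imread('pics/scene10.png');im=cv2.resize(im[130:270,220:380],(480,420),interpolation=2)
w=cv2.resize(cv2.imread('pics/top10.png')[190:300,300:460],(320,220)); o=np.zeros((460,800,3),np.uint8);o[:420,:480]=im;o[:220,480:]=w;o[220:,480:]=cv2.resize(cv2.imread('pics/wrist10.png'),(320,240))
cv2.imwrite('pics/c10.png',o)
E
```

```text
t 14.8 p [ 0.6624 -0.0674  0.2725] w 0.0513 F [0.2216 0.4835 0.8422] q6 -0.07039393613154632
R [[0.017, 0.99, -0.137], [0.001, -0.138, -0.991], [-1.0, 0.017, -0.003]]
turn to jaw||standX: -0.004779368257203487
turn to jaw||standX: 179.99522063174277
[np.float64(0.528933363811144), np.float64(0.20585283897149265), 0.267] -> [ 0.0034 -0.1699 -0.2523]
[np.float64(0.528933363811144), np.float64(0.20585283897149265), 0.05] -> [ 0.2203 -0.1736 -0.2517]
```

View pics/c10.png

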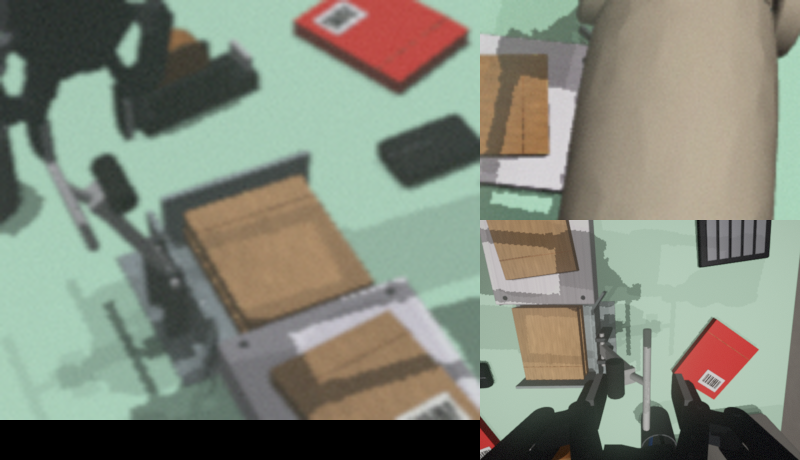

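```bash
python3 - <<'E'
from h import *
im=cv2.imread('pics/top0.png'); cv2.imwrite('pics/c11.png',cv2.resize(im[145:250,225:345],None,fx=6,fy=6,interpolation=2))
for p in [(.5752,.1836),(.5721,.034),(.4524,.0361),(.454,.1841)]: print(instand(p))
E
```

```text
(np.float64(0.04888607232774042), np.float64(0.28431744922246144))
(np.float64(0.06637719707885882), np.float64(0.1357111554292953))
(np.float64(-0.05247541921744478), np.float64(0.12133911314144927))
(np.float64(-0.07123239688976121), np.float64(0.2681544249743784))
```

View pics/c11.png

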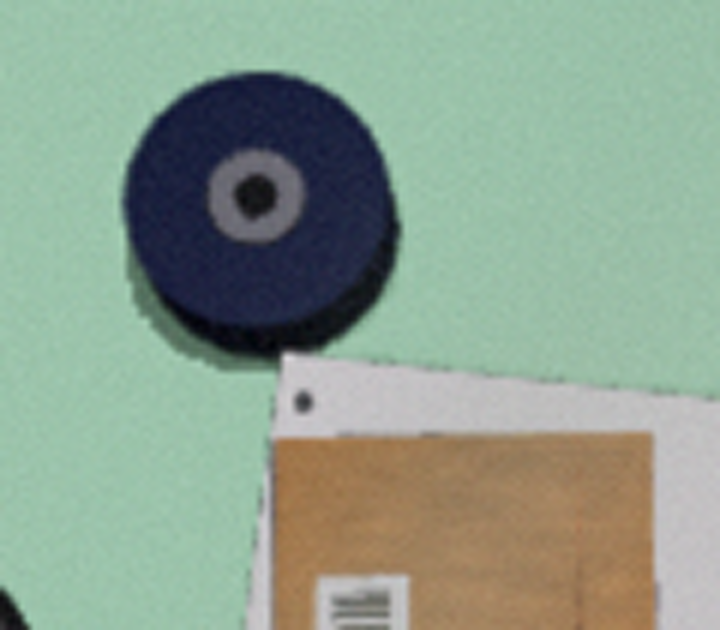

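{"fn": "play_rows", "kwargs": {
  "plan": [
    [[0.2, 0, -0.01, -0.02, 0], [0.2, 0, -0.03, -0.055, 0], [0.2, 0, -0.055, -0.09, 0], [0.2, 0, -0.08, -0.125, 0], [0.2, 0, -0.105, -0.16, 0], [0.2, 0, -0.13, -0.195, 0], [0.2, 0, -0.15, -0.23, 0], [0.2, 0, -0.165, -0.257, 0], [0.2, 0, -0.17, -0.27, 0], [0.2, 0, -0.17, -0.27, 0]]
  ]
}}

```text
clock: 15.95
position: [0.5272, 0.2257, 0.2656]
ee_rot: [0.466, 0.534, 0.465, -0.531]
contact_force: [0.2, -0.2, -0.2]
width: 0.0683
```

```bash
python3 - <<'E'
from h import *
go([*stand(0,.315),.047])
print(instand(manip.get_state()['position']))
snap('wrist','wrist12');snap('top','top12')
im=cv2.imread('pics/top12.png'); w=cv2.imread('pics/wrist12.png')
cv2.imwrite('pics/c12.png',np.vstack([cv2.resize(im[150:300,220:440],(720,490))[::,:][:300],cv2.resize(w,(400,300))[:, :400].repeat(1,0) if 0 else cv2.copyMakeBorder(cv2.resize(w,(400,300)),0,0,0,320,0)]))
E
```

```text
t 15.95 p [0.5272 0.2257 0.2656] w 0.0683 F [ 0.1663 -0.2138 -0.1608] q6 0.4171735797364716
R [[0.005, 0.991, -0.134], [0.003, -0.134, -0.991], [-1.0, 0.005, -0.003]]
turn to jaw||standX: 0.17873367083359426
turn to jaw||standX: -179.8212663291664
[np.float64(0.5309950320017012), np.float64(0.2207104809200673), 0.047] -> [0.2186 0.0034 0.0051]
(np.float64(-0.004484528875839361), np.float64(0.31939094941904417))
```

View pics/wrist12.png

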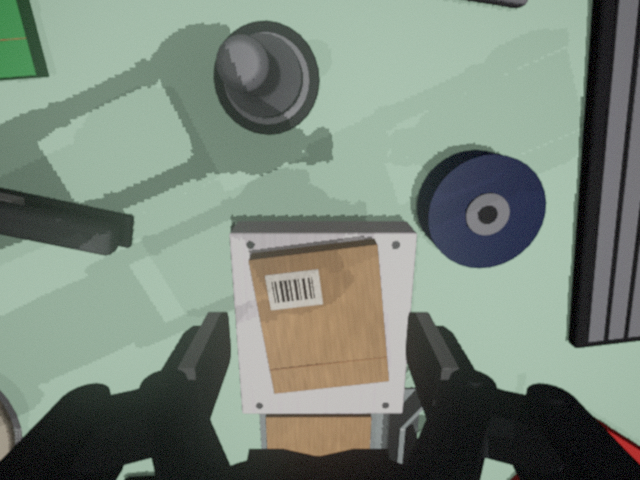

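View pics/top12.png

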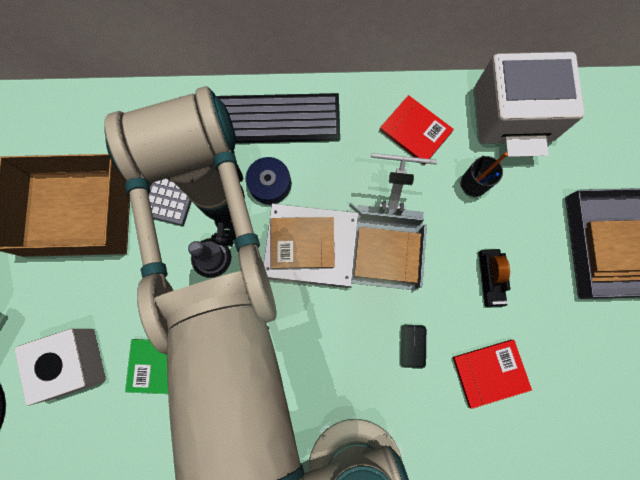

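{"fn": "play_rows", "kwargs": {
  "plan": [
    [[0.2, 0.03, 0.003, 0.004, 0], [0.2, 0.07, 0.003, 0.004, 0], [0.2, 0.11, 0.003, 0.004, 0], [0.2, 0.15, 0.003, 0.004, 0], [0.2, 0.185, 0.003, 0.004, 0], [0.2, 0.205, 0.003, 0.004, 0], [0.2, 0.215, 0.003, 0.004, 0], [0.2, 0.2185, 0.003, 0.004, 0], [0.2, 0.2185, 0.003, 0.004, 0]]
  ]
}}

```text
clock: 16.95
position: [0.5332, 0.2187, 0.0477]
ee_rot: [0.465, 0.536, 0.463, -0.531]
contact_force: [-0.1, -0.3, -0.5]
width: 0.0679
```

```bash
python3 - <<'E'
from h import *
go([*stand(0,.285),.047],[*stand(0,.081),.047])
print(instand(manip.get_state()['position']))
snap('wrist','wrist13');s,im,d=snap('scene','scene13')
cv2.imwrite('pics/c13.png',cv2.resize(im[200:340,270:450,::-1],(720,560),interpolation=2))
E
```

```text
t 16.95 p [0.5332 0.2187 0.0477] w 0.0679 F [-0.084  -0.3477 -0.5246] q6 0.40796833442260233
R [[0.007, 0.99, -0.138], [0.001, -0.138, -0.99], [-1.0, 0.007, -0.002]]
turn to jaw||standX: -0.041428597031000436
turn to jaw||standX: 179.95857140296903
[np.float64(0.5268716956205868), np.float64(0.190995197022918), 0.047] -> [ 0.0007 -0.0024  0.0283]
[np.float64(0.4988330082290089), np.float64(-0.01106873347769699), 0.047] -> [ 0.0002 -0.0023  0.2323]
(np.float64(0.0024173620002270677), np.float64(0.3132804467664423))
```

View pics/wrist13.png

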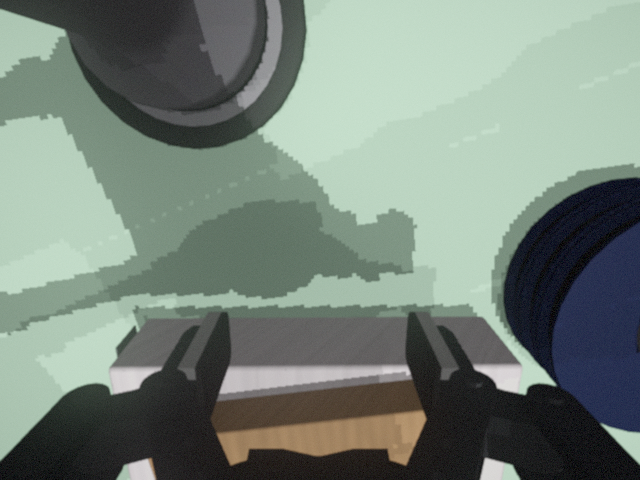

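View pics/c13.png

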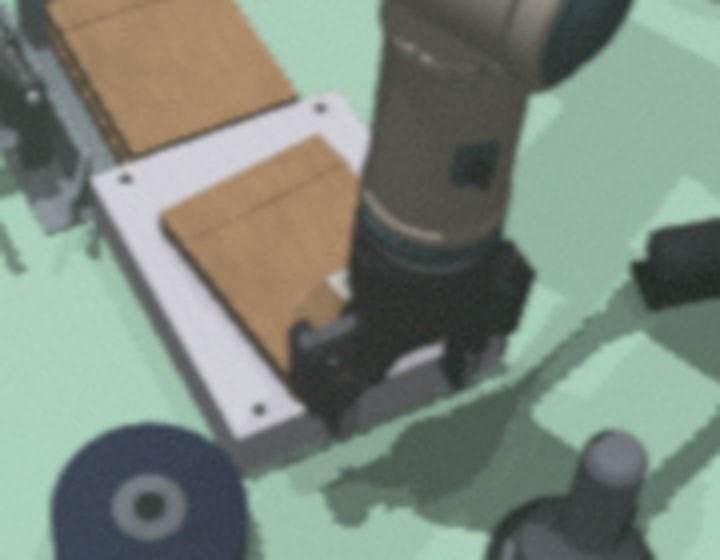

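```bash
python3 - <<'E'
from h import *
c=manip.camera_params('wrist');K=c['intrinsics'];M=np.linalg.inv(c['mount'])
for x in(0,-.005,-.01,-.015):
    for z in(-.011,.011):
        q=K@(M@[x,-.034,z,1])[:3]; print(x,z,q[:2]/q[2])
im=cv2.imread('pics/wrist13.png');cv2.imwrite('pics/c14.png',cv2.resize(im[300:440,120:320],(800,560)))
E
```

```text
0 -0.011 [234.2406 298.5672]
0 0.011 [237.8365 346.8988]
-0.005 -0.011 [231.6367 304.4669]
-0.005 0.011 [235.454 353.977]
-0.01 -0.011 [228.8655 310.7454]
-0.01 0.011 [232.9254 361.4891]
-0.015 -0.011 [225.9105 317.4407]
-0.015 0.011 [230.2368 369.4765]
```

View pics/c14.png

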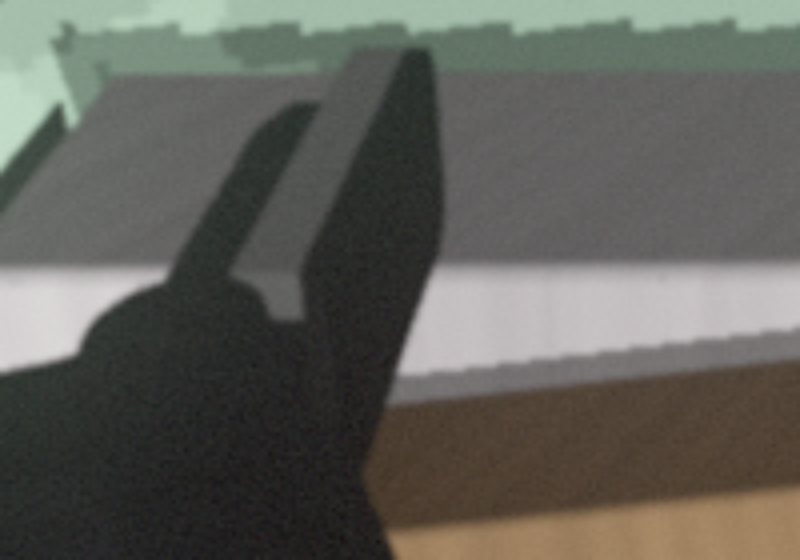

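{"fn": "play_rows", "kwargs": {
  "plan": [
    [[0.2, 0.0055, -0.002, 0.0, 0], [0.2, 0.0055, -0.002, 0.008, 0], [0.2, 0.0055, -0.002, 0.016, 0], [0.2, 0.0055, -0.002, 0.024, 0], [0.2, 0.0055, -0.002, 0.032, 0], [0.2, 0.0055, -0.002, 0.04, 0], [0.2, 0.0055, -0.002, 0.05, 0], [0.2, 0.0055, -0.002, 0.06, 0], [0.2, 0.0055, -0.002, 0.07, 0], [0.2, 0.0055, -0.002, 0.08, 0], [0.2, 0.0055, -0.002, 0.09, 0], [0.2, 0.0055, -0.002, 0.1, 0]]
  ]
}}

```text
clock: 18.25
position: [0.5176, 0.1196, 0.0428]
ee_rot: [0.466, 0.536, 0.463, -0.531]
contact_force: [0.4, 2.2, 0.9]
width: 0.0683
```

```bash
python3 - <<'E'
from h import *
go([*stand(0,.14),.042],[*stand(0,.081),.042])
print(instand(manip.get_state()['position']))
snap('wrist','wrist15');s,im,d=snap('top','top15')
w=cv2.resize(cv2.imread('pics/wrist15.png'),(400,300)); cv2.imwrite('pics/c15.png',np.hstack([w,cv2.resize(im[190:300,250:397,::-1],(400,300))]))
E
```

```text
t 18.25 p [0.5176 0.1196 0.0428] w 0.0683 F [0.4218 2.1933 0.9029] q6 0.23261748233592183
R [[0.009, 0.99, -0.138], [0.002, -0.138, -0.99], [-1.0, 0.008, -0.003]]
turn to jaw||standX: -0.015812692410094087
turn to jaw||standX: 179.98418730758988
[np.float64(0.5069422364452005), np.float64(0.04737132485336325), 0.042] -> [ 0.0006 -0.0006  0.073 ]
[np.float64(0.4988330082290089), np.float64(-0.01106873347769699), 0.042] -> [ 0.0004 -0.0006  0.132 ]
(np.float64(0.0006362234896308896), np.float64(0.21304288761169166))
```

View pics/c15.png

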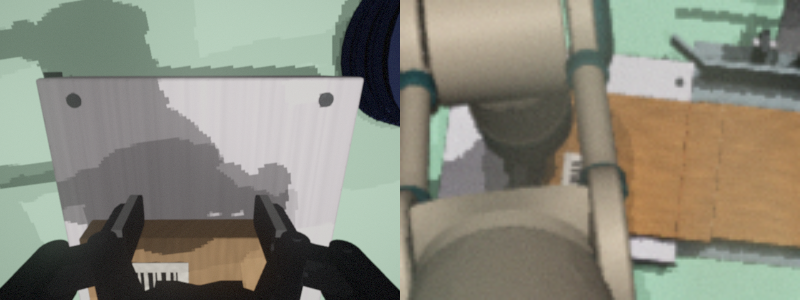

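{"fn": "play_rows", "kwargs": {
  "plan": [
    [[0.2, 0.0005, -0.001, 0.01, 0], [0.2, 0.0005, -0.001, 0.02, 0], [0.2, 0.0005, -0.001, 0.03, 0], [0.2, 0.0005, -0.001, 0.04, 0], [0.2, 0.0005, -0.001, 0.05, 0], [0.2, 0.0005, -0.001, 0.06, 0], [0.2, 0.0005, -0.001, 0.07, 0], [0.2, 0.0005, -0.001, 0.08, 0], [0.2, 0.0005, -0.001, 0.09, 0], [0.2, 0.0005, -0.001, 0.1, 0], [0.2, 0.0005, -0.001, 0.11, 0], [0.2, 0.0005, -0.001, 0.115, 0]]
  ]
}}

```text
clock: 19.55
position: [0.5, 0.0041, 0.0419]
ee_rot: [0.465, 0.536, 0.462, -0.532]
contact_force: [-0.6, 0.9, -0.5]
width: 0.0678
```

```bash
python3 - <<'E'
from h import *
go([*stand(0,.14),.042],[*stand(0,.081),.042])
print(instand(manip.get_state()['position']))
snap('wrist','wrist16');s,im,d=snap('top','top16')
w=cv2.resize(cv2.imread('pics/wrist16.png'),(400,300)); cv2.imwrite('pics/c16.png',np.hstack([w,cv2.resize(im[190:300,300:447,::-1],(400,300))]))
E
```

```text
t 19.55 p [0.5    0.0041 0.0419] w 0.0678 F [-0.5614  0.851  -0.4858] q6 0.0059708737749373875
R [[0.007, 0.99, -0.139], [0.001, -0.139, -0.99], [-1.0, 0.007, -0.002]]
turn to jaw||standX: -0.10489986262518869
turn to jaw||standX: 179.8951001373748
[np.float64(0.5069422364452005), np.float64(0.04737132485336325), 0.042] -> [-0.      0.0008 -0.0438]
[np.float64(0.4988330082290089), np.float64(-0.01106873347769699), 0.042] -> [-0.0001  0.0009  0.0152]
(np.float64(-0.0008867333686348611), np.float64(0.09618617310848876))
```

View pics/c16.png

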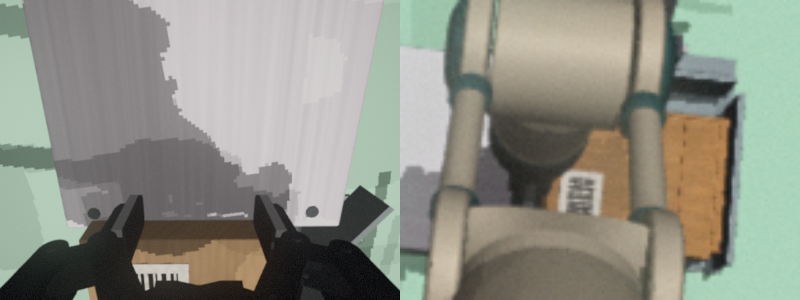

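{"fn": "play_rows", "kwargs": {
  "plan": [
    [[0.2, 0, 0.001, 0.004, 0], [0.2, 0, 0.001, 0.008, 0], [0.2, 0, 0.001, 0.011, 0], [0.2, 0, 0.001, 0.013, 0], [0.2, 0, 0.001, 0.013, 0]]
  ]
}}

```text
clock: 20.15
position: [0.4994, -0.009, 0.0419]
ee_rot: [0.466, 0.536, 0.462, -0.532]
contact_force: [0.7, -0.6, 0.1]
width: 0.0683
```

{"fn": "play_rows", "kwargs": {
  "plan": [
    [[0.2, 0, 0, 0.002, 0], [0.2, 0, 0, 0.004, 0], [0.2, 0, 0, 0.004, 0]]
  ]
}}

```text
clock: 20.45
position: [0.4989, -0.0106, 0.042]
ee_rot: [0.464, 0.537, 0.463, -0.531]
contact_force: [1.9, 9.4, -0.6]
width: 0.0683
```

```bash
python3 - <<'E'
from h import *
go()
print(instand(manip.get_state()['position']))
s,im,d=snap('scene','scene17');cv2.imwrite('pics/c17.png',cv2.resize(im[160:300,240:420,::-1],(720,560),interpolation=2))
E
```

```text
t 20.45 p [ 0.4989 -0.0106  0.042 ] w 0.0683 F [ 1.9312  9.397  -0.5875] q6 -0.029379783463839973
R [[0.008, 0.99, -0.141], [0.005, -0.141, -0.99], [-1.0, 0.007, -0.006]]
turn to jaw||standX: -0.1814043131466292
turn to jaw||standX: 179.81859568685337
(np.float64(3.540429544911412e-05), np.float64(0.08150403907983124))
```

View pics/c17.png

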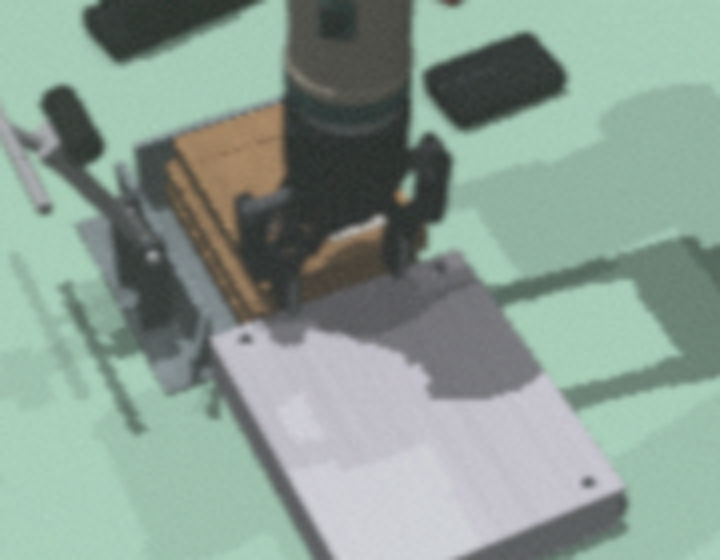

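{"fn": "play_rows", "kwargs": {
  "plan": [
    [[0.2, 0, 0, -0.006, 0], [0.2, 0, 0, -0.018, 0], [0.2, -0.03, 0, -0.025, 0], [0.2, -0.07, 0, -0.025, 0], [0.2, -0.11, 0, -0.025, 0], [0.2, -0.15, 0, -0.025, 0], [0.2, -0.19, 0, -0.025, 0], [0.2, -0.225, 0, -0.025, 0], [0.2, -0.235, 0, -0.025, 0], [0.2, -0.235, 0, -0.025, 0]]
  ]
}}

```text
clock: 21.5
position: [0.5013, 0.0133, 0.2786]
ee_rot: [0.465, 0.538, 0.462, -0.53]
contact_force: [0.6, -0.1, -1.3]
width: 0.0685
```

```bash
python3 - <<'E'
from h import *
go(bar(2.05)+[0,0,.09],bar(2.05),bar(1.95))
snap('wrist','wrist18');s,im,d=snap('scene','scene18');cv2.imwrite('pics/c18.png',cv2.resize(im[140:280,220:400,::-1],(720,560),interpolation=2))
E
```

```text
t 21.5 p [0.5013 0.0133 0.2786] w 0.0685 F [ 0.6249 -0.073  -1.3376] q6 0.02368485377288693
R [[0.012, 0.99, -0.14], [0.004, -0.14, -0.99], [-1.0, 0.011, -0.005]]
turn to jaw||standX: -0.14838393531854877
turn to jaw||standX: 179.85161606468148
[ 0.673  -0.0686  0.2676] -> [0.0127 0.1813 0.0571]
[ 0.673  -0.0686  0.1776] -> [0.1027 0.1803 0.0576]
[ 0.6608 -0.0669  0.1844] -> [0.0958 0.1681 0.0576]
```

View pics/c18.png

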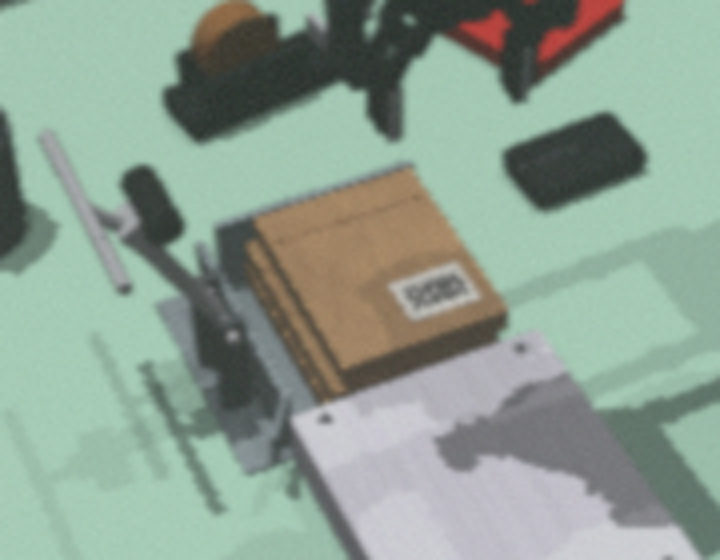

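View pics/wrist18.png

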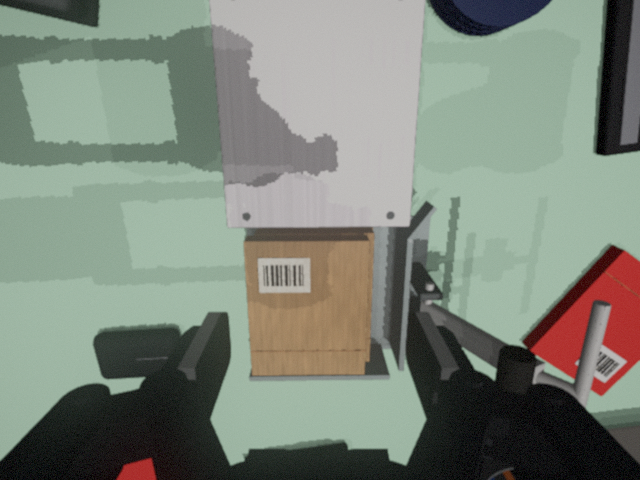

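```bash
python3 - <<'E'
from h import *
A=np.array([pt('scene','scene18',220+x/4,140+y/4,.063) for x,y in[(253,215),(412,167),(505,313),(345,370)]])
B=[instand(a) for a in A];print(np.round(B,4).tolist(),np.mean(B,0))
l=pt('wrist','wrist18',284,275,.063); print('label',instand(l))
w=cv2.imread('pics/wrist18.png');cv2.imwrite('pics/c19.png',cv2.resize(w[210:400,220:440],None,fx=3.5,fy=3.1))
# bar ends
print('bar end near',instand(pt('wrist','wrist18',601,305,.195)), instand(pt('wrist','wrist18',601,305,.2)))
print(pt('scene','scene18',220+124/4,140+290/4),pt('scene','scene18',220+46/4,140+133/4))
for a in((124,290),(46,133)): print(instand(pt('scene','scene18',220+a[0]/4,140+a[1]/4,.197)))
E
```

```text
[[0.0474, -0.0802], [-0.072, -0.0774], [-0.0668, 0.0731], [0.048, 0.0735]] [-0.0108 -0.0028]
label (np.float64(-0.032667087550995906), np.float64(0.03583578152365953))
bar end near (np.float64(0.17840396727769536), np.float64(0.06927952905603084)) (np.float64(0.1743849263801793), np.float64(0.07187281119495106))
[ 0.6756 -0.0454  0.1947] [ 0.6561 -0.1807  0.1993]
(np.float64(0.1802839727158088), np.float64(0.07344134135762367))
(np.float64(0.17861736934185166), np.float64(-0.06797301366328115))
```

View pics/c19.png

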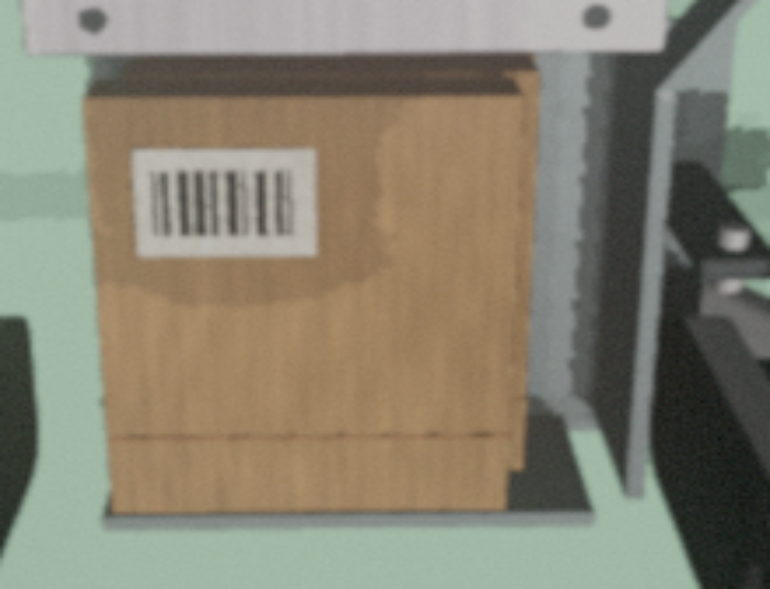

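{"fn": "play_rows", "kwargs": {
  "plan": [
    [[0.2, 0, 0.03, 0.01, 0], [0.2, 0, 0.07, 0.02, 0], [0.2, 0, 0.11, 0.035, 0], [0.2, 0, 0.15, 0.05, 0], [0.2, 0, 0.175, 0.057, 0], [0.2, 0, 0.18, 0.057, 0], [0.2, 0, 0.18, 0.057, 0]]
  ]
}}

```text
clock: 22.3
position: [0.6693, -0.0681, 0.2732]
ee_rot: [0.462, 0.535, 0.465, -0.533]
contact_force: [-0.3, 0.0, 0.2]
width: 0.0684
```

```bash
python3 - <<'E'
from h import *
snap('wrist','wrist20')
go(bar(2.05)+[0,0,.003])
w=cv2.imread('pics/wrist20.png');cv2.imwrite('pics/c20.png',w)
for uv in((327,203),(326,400)): pass
E
```

```text
t 22.35 p [ 0.6686 -0.0676  0.2742] w 0.0681 F [0.2689 0.162  0.2853] q6 -0.067259281977929
R [[0.001, 0.99, -0.14], [0.006, -0.14, -0.99], [-1.0, -0.0, -0.006]]
turn to jaw||standX: -0.14647130038804335
turn to jaw||standX: 179.85352869961196
[ 0.673  -0.0686  0.1806] -> [0.0935 0.0045 0.0008]
```

View pics/c20.png

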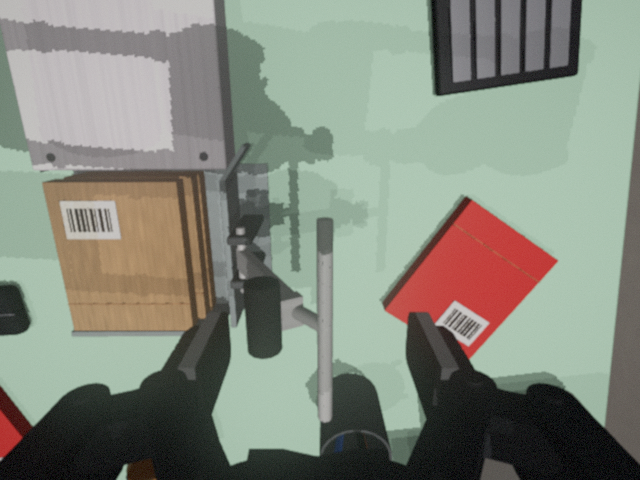

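{"fn": "play_rows", "kwargs": {
  "plan": [
    [[0.2, 0.02, 0.004, 0.001, 0], [0.2, 0.05, 0.004, 0.001, 0], [0.2, 0.08, 0.004, 0.001, 0], [0.2, 0.093, 0.004, 0.001, 0], [0.2, 0.093, 0.004, 0.001, 0], [0.6, 0.093, 0.004, 0.001, 0], [1, 0.093, 0.004, 0.001, 0], [1, 0.093, 0.004, 0.001, 0], [1, 0.093, 0.004, 0.001, 0], [1, 0.093, 0.004, 0.001, 0], [1, 0.093, 0.004, 0.001, 0]]
  ]
}}

```text
clock: 23.45
position: [0.6731, -0.0688, 0.1823]
ee_rot: [0.463, 0.536, 0.464, -0.532]
contact_force: [1.0, -0.1, 5.1]
width: 0.0087
```

```bash
python3 - <<'E'
from h import *
go(*[bar(q)+[0,0,.003] for q in (2.05,2,1.95,1.8,1.65,1.5,1.35,1.2,1.05,.9)])
snap('wrist','wrist21')
E
```

```text
t 23.45 p [ 0.6731 -0.0688  0.1823] w 0.0087 F [ 1.0253 -0.1291  5.1432] q6 -0.06872332025468117
R [[0.003, 0.99, -0.14], [0.005, -0.14, -0.99], [-1.0, 0.002, -0.006]]
turn to jaw||standX: -0.15179832066701238
turn to jaw||standX: 179.848201679333
[ 0.673  -0.0686  0.1806] -> [ 0.0017 -0.0002 -0.0002]
[ 0.667  -0.0677  0.1841] -> [-0.0018 -0.0062 -0.0002]
[ 0.6608 -0.0669  0.1874] -> [-0.0051 -0.0125 -0.0003]
[ 0.6414 -0.0642  0.1951] -> [-0.0128 -0.032  -0.0002]
[ 0.6211 -0.0614  0.1998] -> [-0.0176 -0.0525 -0.0002]
[ 0.6004 -0.0585  0.2014] -> [-0.0192 -0.0735 -0.0002]
[ 0.5796 -0.0556  0.1998] -> [-0.0177 -0.0945 -0.0001]
[ 0.5593 -0.0528  0.1951] -> [-0.013 -0.115 -0.   ]
[ 0.5399 -0.0501  0.1874] -> [-0.0054 -0.1346  0.0001]
[ 0.5218 -0.0476  0.1769] -> [ 0.0051 -0.1528  0.0002]
```

View pics/wrist21.png

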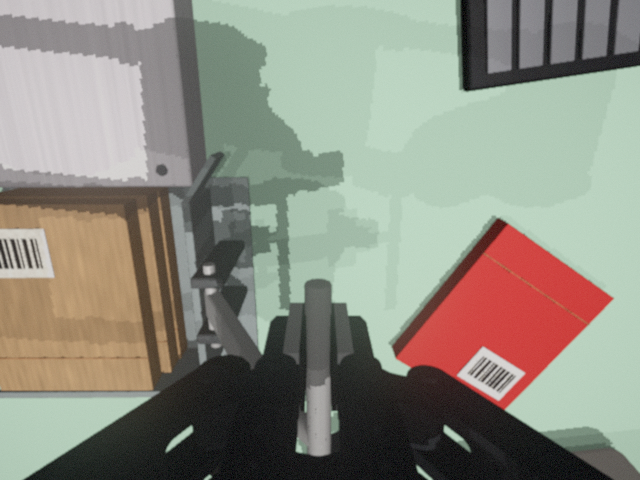

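{"fn": "play_rows", "kwargs": {
  "plan": [
    [[1, -0.003, -0.006, 0, 0], [1, -0.006, -0.0125, 0, 0], [1, -0.01, -0.022, 0, 0], [1, -0.014, -0.032, 0, 0], [1, -0.0165, -0.042, 0, 0], [1, -0.019, -0.0525, 0, 0], [1, -0.02, -0.063, 0, 0], [1, -0.0205, -0.0735, 0, 0], [1, -0.02, -0.084, 0, 0], [1, -0.0187, -0.0945, 0, 0], [1, -0.017, -0.105, 0, 0], [1, -0.014, -0.115, 0, 0]]
  ],
  "grip_force": 40
}}

```text
clock: 24.7
position: [0.5575, -0.0529, 0.1954]
ee_rot: [0.463, 0.535, 0.465, -0.532]
contact_force: [-0.0, -2.7, 3.4]
width: 0.0083
```

```bash
python3 - <<'E'
from h import *
go(*[bar(q)+[0,0,.003] for q in (1.2,1.05,.9,.75,.6,.45,.35,.25,.18)])
E
```

```text
t 24.7 p [ 0.5575 -0.0529  0.1954] w 0.0083 F [-0.0211 -2.7412  3.4276] q6 -0.08338158951116484
R [[0.001, 0.99, -0.14], [0.005, -0.14, -0.99], [-1.0, 0.0, -0.005]]
turn to jaw||standX: -0.14316364908063406
turn to jaw||standX: 179.85683635091937
[ 0.5593 -0.0528  0.1951] -> [ 0.0003  0.0017 -0.0004]
[ 0.5399 -0.0501  0.1874] -> [ 0.008  -0.0179 -0.0003]
[ 0.5218 -0.0476  0.1769] -> [ 0.0185 -0.0361 -0.0002]
[ 0.5056 -0.0453  0.1637] -> [ 0.0316 -0.0525 -0.0001]
[ 0.4914 -0.0434  0.1483] -> [ 0.0471 -0.0668  0.    ]
[ 0.4797 -0.0417  0.1309] -> [ 0.0645 -0.0786  0.0001]
[ 0.4734 -0.0409  0.1184] -> [ 0.077  -0.085   0.0002]
[ 0.4684 -0.0402  0.1053] -> [ 0.09   -0.0901  0.0003]
[ 0.4656 -0.0398  0.0959] -> [ 0.0995 -0.0928  0.0003]
```

{"fn": "play_rows", "kwargs": {
  "plan": [
    [[1, 0.004, -0.0085, 0, 0], [1, 0.008, -0.018, 0, 0], [1, 0.013, -0.027, 0, 0], [1, 0.0185, -0.036, 0, 0], [1, 0.025, -0.0445, 0, 0], [1, 0.0315, -0.0525, 0, 0], [1, 0.039, -0.06, 0, 0], [1, 0.047, -0.067, 0, 0], [1, 0.0555, -0.073, 0, 0], [1, 0.0645, -0.0785, 0, 0], [1, 0.071, -0.082, 0, 0], [1, 0.077, -0.085, 0, 0]]
  ]
}}

```text
clock: 25.9
position: [0.4727, -0.0411, 0.1175]
ee_rot: [0.463, 0.535, 0.465, -0.533]
contact_force: [0.6, -5.9, 0.2]
width: 0.0083
```

```bash
python3 - <<'E'
from h import *
go(*[bar(q)+[0,0,.003] for q in (.35,.3,.25,.22,.2,.18,.16)])
s,im,d=snap('scene','scene22');cv2.imwrite('pics/c22.png',cv2.resize(im[140:280,220:400,::-1],(720,560),interpolation=2))
E
```

```text
t 25.9 p [ 0.4727 -0.0411  0.1175] w 0.0083 F [ 0.6256 -5.8617  0.1921] q6 -0.09874670062978361
R [[-0.0, 0.99, -0.14], [0.004, -0.14, -0.99], [-1.0, -0.001, -0.004]]
turn to jaw||standX: -0.130156302161339
turn to jaw||standX: 179.86984369783863
[ 0.4734 -0.0409  0.1184] -> [-0.0009  0.0007 -0.0003]
[ 0.4707 -0.0405  0.1119] -> [ 0.0056 -0.002  -0.0003]
[ 0.4684 -0.0402  0.1053] -> [ 0.0122 -0.0044 -0.0002]
[ 0.4671 -0.04    0.1013] -> [ 0.0162 -0.0057 -0.0002]
[ 0.4663 -0.0399  0.0986] -> [ 0.0189 -0.0064 -0.0002]
[ 0.4656 -0.0398  0.0959] -> [ 0.0216 -0.0072 -0.0002]
[ 0.465  -0.0397  0.0932] -> [ 0.0243 -0.0078 -0.0002]
```

View pics/c22.png

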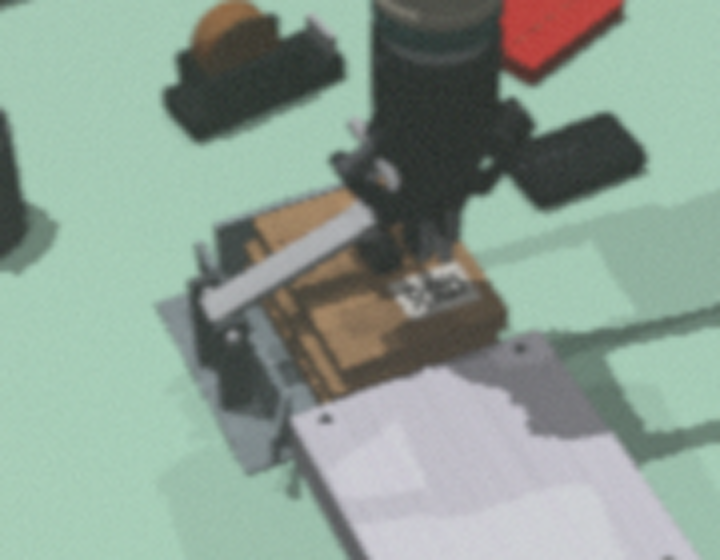

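{"fn": "play_rows", "kwargs": {
  "plan": [
    [[1, 0.004, -0.0015, 0, 0], [1, 0.008, -0.003, 0, 0], [1, 0.011, -0.0042, 0, 0], [1, 0.014, -0.005, 0, 0], [1, 0.016, -0.0057, 0, 0], [1, 0.018, -0.0062, 0, 0], [1, 0.018, -0.0062, 0, 0]]
  ]
}}

```text
clock: 26.65
position: [0.4658, -0.0401, 0.0983]
ee_rot: [0.462, 0.534, 0.465, -0.533]
contact_force: [0.6, -5.8, -2.2]
width: 0.0082
```

{"fn": "play_rows", "kwargs": {
  "plan": [
    [[1, 0.0015, -0.0004, 0, 0], [1, 0.003, -0.0008, 0, 0], [1, 0.003, -0.0008, 0, 0]]
  ]
}}

```text
clock: 26.95
position: [0.4657, -0.0401, 0.0976]
ee_rot: [0.463, 0.535, 0.465, -0.533]
contact_force: [-4.7, -2.6, 16.7]
width: 0.0083
```

{"fn": "play_rows", "kwargs": {
  "plan": [
    [[1, -0.0005, 0, 0, 0], [1, -0.0005, 0, 0, 0]]
  ]
}}

```text
clock: 27.15
position: [0.4659, -0.0401, 0.0984]
ee_rot: [0.463, 0.535, 0.464, -0.533]
contact_force: [0.5, -5.4, -0.8]
width: 0.0082
```

{"fn": "play_rows", "kwargs": {
  "plan": [
    [[0.8, 0, 0, 0, 0], [0.6, 0, 0, 0, 0], [0.4, 0, 0, 0, 0], [0.4, 0, 0, 0, 0], [0.4, 0, 0, 0, 0], [0.4, -0.01, 0, 0, 0], [0.4, -0.03, 0, 0, 0], [0.4, -0.07, 0, 0, 0], [0.4, -0.11, 0, -0.02, 0], [0.4, -0.15, 0, -0.05, 0], [0.4, -0.17, 0, -0.09, 0], [0.4, -0.17, 0, -0.13, 0]]
  ]
}}

```text
clock: 28.35
position: [0.4859, 0.0892, 0.2738]
ee_rot: [0.465, 0.538, 0.462, -0.53]
contact_force: [-0.2, 0.2, -0.4]
width: 0.0511
```

{"fn": "play_rows", "kwargs": {
  "plan": [
    [[0.4, 0, 0, -0.02, 0], [0.4, 0, 0, -0.06, 0], [0.4, 0, 0, -0.1, 0], [0.4, 0, 0, -0.1, 0], [0.4, 0, 0, -0.1, 0]]
  ]
}}

```text
clock: 28.85
position: [0.4997, 0.1887, 0.2746]
ee_rot: [0.466, 0.537, 0.462, -0.53]
contact_force: [-0.5, -0.1, -1.1]
width: 0.051
```

```bash
python3 - <<'E'
from h import *
go()
s,im,d=snap('scene','scene23');cv2.imwrite('pics/c23.png',cv2.resize(im[140:380,220:500,::-1],(700,600),interpolation=2))
s,im,d=snap('top','top23')
E
```

```text
t 28.85 p [0.4997 0.1887 0.2746] w 0.051 F [-0.5459 -0.0834 -1.104 ] q6 0.36934442920859073
R [[0.011, 0.99, -0.139], [0.003, -0.139, -0.99], [-1.0, 0.01, -0.005]]
turn to jaw||standX: -0.07067707098951814
turn to jaw||standX: 179.92932292901048
```

View pics/c23.png

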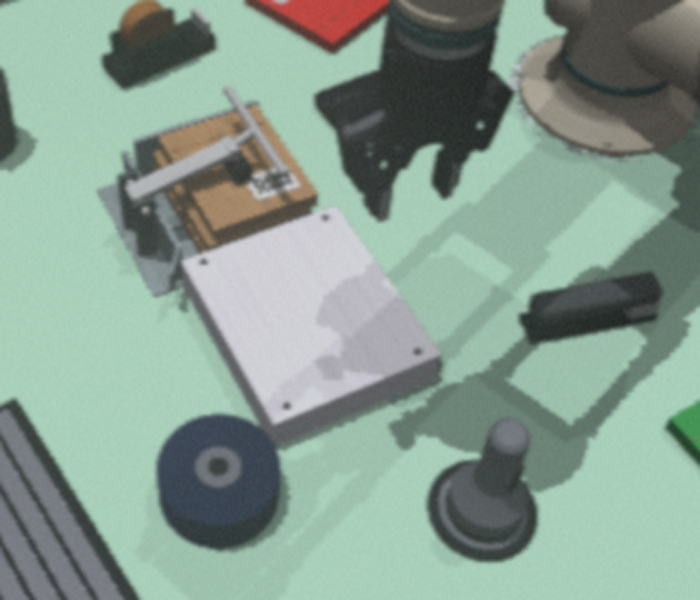

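View pics/top23.png

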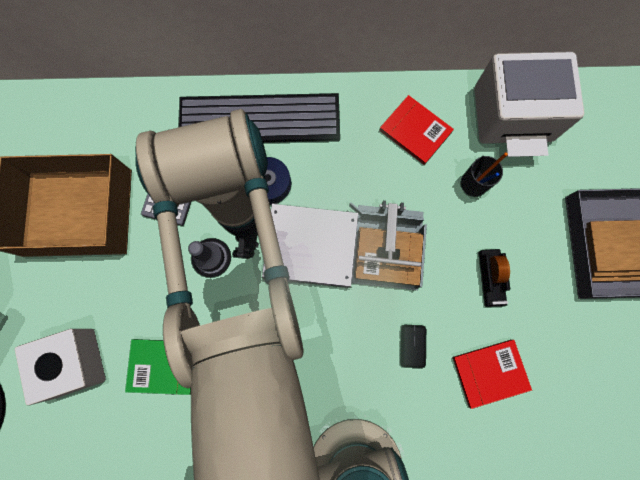

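```bash
python3 - <<'E'
from h import *
im=cv2.imread('pics/top23.png');cv2.imwrite('pics/c24.png',cv2.resize(im[195:295,345:435],None,fx=6,fy=6,interpolation=2))
E
```

```text
(no output)
```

View pics/c24.png

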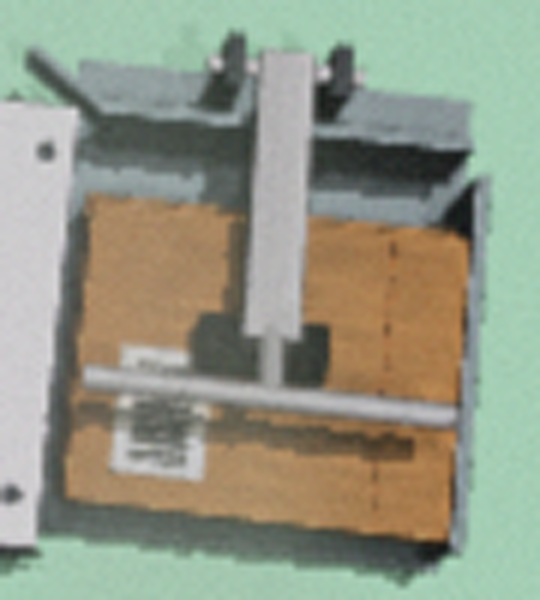

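```bash
python3 - <<'E'
from h import *
B=np.array([instand(pt('top','top23',345+x/6,195+y/6,.063)) for x,y in[(90,198),(468,232),(450,542),(66,500)]]);print(B,B.mean(0))
print(manip.sign_off())
E
```

```text
[[ 0.048   0.0709]
 [ 0.0509 -0.0785]
 [-0.0719 -0.0803]
 [-0.0722  0.0686]] [-0.0113 -0.0048]
the job is handed in; nothing more can be done
None
```

I finished every step and handed the job in at about 29 s of the 72 s allowed. `sign_off` reports no verdict, so these results come from my own checks.

- **Scan:** I held the reader upright about 50 mm above the label for just over 2 s. I then set it back on its pad and let go. It stands upright, and my pad measurements from the different cameras disagree by up to about 7 mm, well inside the 30 mm allowed.
- **Hold-down arm back:** I swung it back to about 1.94 rad by the arm model and released it. It then rested by itself at about 2.05 rad.
- **Carton:** I slid it along the deck with the open fingers until it met the end stop, which showed as about 9 N at the expected position. In the last image its centre is at about (-11, -5) mm of the stand and within about 2° of square. It therefore sits 11 mm off the middle line, where 30 mm is allowed.
- **Hold-down arm lowered:** I kept hold of the bar all the way down until contact. The contact force peaked at about 17 N, and I eased it to about zero before letting go. The last pictures show the roller resting on the carton.
- **Rest of the desk:** The gripper ended clear of everything, and the pile and other things looked unmoved.

I could not read the hold-down joint angle or the roller's contact force directly. From the bar height I estimate the joint at about 0.2 rad.

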